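# Lay the lazy susan round the bottle

### The job

Lay the lazy susan round the green bottle, which stays where it is: put the wooden dish stand on the seat mark in the middle with the white sauce dish centred on top of it, and, going clockwise round the rim as seen from above, starting from the bottle, the blue soju glass on the next seat mark, the steel toothpick holder on the one after (opposite the bottle) and the amber soju glass on the last. Stand everything upright and centred on its mark, set things down rather than dropping them, and leave the bottle, the clear glass, the pepper mill and the jam jar where they are.

Things in the scene. Friction and masses are not known exactly. Their poses are not given: they have to be found in the camera images.
- susan: Lazy susan, locked (does not turn): black disc 280 mm across, flat top 25 mm above the bar, five flush pale grey seat marks 60 mm across. Origin: centre of its underside, z up. Seat centres in its frame, mm: middle (0, 0); bottle (100, 0); next clockwise from above (0, -100); straight across from the bottle (-100, 0); last (0, 100). Place and yaw vary.
- bottle: Empty clear-green glass bottle, 58 mm across, 170 mm tall with a thin neck (27 mm), standing on the +x seat of the lazy susan, its top 195 mm above the bar. It stays where it is and tells which seat is which. Origin: centre of its underside, z up.
- stand: Small round dish stand of pale wood with a dark band, a plain solid disc 54 mm across and 26 mm high with a flat top, about 60 g. Origin: centre of its underside, z up its axis; round, so its yaw means nothing. Starts upright on the bar (z = 0).
- dish: Small white ceramic sauce dish, open upwards, 64 mm across the rim, 28 mm high; its side is nearly straight (62 to 64 mm across) from 9 mm up to the rim, below that it narrows to a flat foot 42 mm across. About 90 g. Origin: centre of its underside, z up its axis; round, so its yaw means nothing. Starts upright on the bar (z = 0).
- holder: Stainless steel toothpick holder, an upright cylinder 42 mm across and 78 mm tall with its flip-top lid shut (the lid does not move; a small black dot on it, a 6 mm thumb tab on one side and hinge on the other at 69 to 75 mm up). About 120 g. Origin: centre of its underside, z up its axis; round, so its yaw means nothing. Starts upright on the bar (z = 0).
- glass_blue: Blue soju glass, open upwards, 43 mm across at the foot and 49 mm at the rim, 60 mm tall, about 80 g. Origin: centre of its underside, z up its axis; round, so its yaw means nothing. Starts upright on the bar (z = 0).
- glass_amber: Amber (orange) soju glass, same shape: 43 mm across at the foot, 49 mm at the rim, 60 mm tall, about 80 g. Origin: centre of its underside, z up its axis; round, so its yaw means nothing. Starts upright on the bar (z = 0).
- glass_clear: Clear colourless soju glass of the same shape and size. Not wanted: leave it standing. Origin: centre of its underside, z up its axis; round, so its yaw means nothing. Starts upright on the bar (z = 0).
- mill: Dark wooden pepper mill, 50 mm across, 128 mm tall. Not wanted: leave it standing. Origin: centre of its underside, z up its axis; round, so its yaw means nothing. Starts upright on the bar (z = 0).
- jam: Jam jar with a red lid, 56 mm across, 68 mm tall. Not wanted: leave it standing. Origin: centre of its underside, z up its axis; round, so its yaw means nothing. Starts upright on the bar (z = 0).
There are look-alikes about, which are no part of the job. There is more than one size of the mill; the job needs the smaller. Of the things shaped like the jam, the red one is meant.

How it is judged:
At the end, for the whole second after the job is handed in: Stand within 15 mm (each axis) of the middle seat, dish on it within 12 mm; blue glass, holder, amber glass within 15 mm (each axis) of the seats clockwise of, opposite and anticlockwise of the bottle; all upright, at rest, released; bottle, clear glass, mill, jam jar upright, moved under 20 mm (x of glass_blue in the frame of susan between -0.015 and 0.015 m and y of glass_blue in the frame of susan between -0.115 and -0.085 m and z of glass_blue in the frame of susan between 0.019 and 0.031 m and x of holder in the frame of susan between -0.115 and -0.085 m and y of holder in the frame of susan between -0.015 and 0.015 m and z of holder in the frame of susan between 0.019 and 0.031 m and x of glass_amber in the frame of susan between -0.015 and 0.015 m and y of glass_amber in the frame of susan between 0.085 and 0.115 m and z of glass_amber in the frame of susan between 0.019 and 0.031 m and x of stand in the frame of susan between -0.015 and 0.015 m and y of stand in the frame of susan between -0.015 and 0.015 m and z of stand in the frame of susan between 0.019 and 0.031 m and horizontal distance between dish and stand below 0.012 m and z of dish in the frame of susan between 0.045 and 0.057 m and angle between each of glass_blue, holder, glass_amber, stand, dish, bottle, glass_clear, mill, jam's own z axis and vertical below 0.12 rad and linear speed of each of glass_blue, holder, glass_amber, stand, dish below 0.02 m/s and contact force between the fingers and glass_blue below 0.05 N and contact force between the fingers and holder below 0.05 N and contact force between the fingers and glass_amber below 0.05 N and contact force between the fingers and stand below 0.05 N and contact force between the fingers and dish below 0.05 N and distance of each of bottle, glass_clear, mill, jam from where it was at the start of the episode below 0.02 m); the robot touches nothing.
It fails at once if a bystander (bottle, clear glass, pepper mill or jam jar) is shifted more than 20 mm or tipped (distance of any of bottle, glass_clear, mill, jam from where it was at the start of the episode above 0.02 m or angle between any of bottle, glass_clear, mill, jam's own z axis and vertical above 0.35 rad).
It fails at once if one of the five things is dropped: it falls freely faster than 0.7 m/s (about 25 mm of fall) with no finger on it ((linear speed of glass_blue above 0.7 m/s and contact force between the fingers and glass_blue below 0.01 N) or (linear speed of holder above 0.7 m/s and contact force between the fingers and holder below 0.01 N) or (linear speed of glass_amber above 0.7 m/s and contact force between the fingers and glass_amber below 0.01 N) or (linear speed of stand above 0.7 m/s and contact force between the fingers and stand below 0.01 N) or (linear speed of dish above 0.7 m/s and contact force between the fingers and dish below 0.01 N)).
It also fails if it takes over 128 s, if anything falls off the work surface, if the arm or the gripper's body presses on something with over 40 N, if the wrist force passes 120 N, or if a joint passes its speed limit or range.

### The arm

A 6-joint arm with a two-finger parallel gripper is mounted at the origin on the work surface. World frame = base frame: x ahead of the robot, y to its left, z up, the work surface at z = 0. Lengths are in m, angles in rad, forces in N, time in s.
With the tool pointing down it reaches from about 0.35 to 0.975 m from the base axis. Payload 17.4 kg.
Tool frame: the origin (TCP) lies at the very end of the fingers, on their centre line; the grasp point (between the pads) lies 19 mm behind it (manip.pinch_z is the x of the grasp point in the tool frame, in m); x points along the fingers, y is the direction in which the jaws open and shut, and the axes are right-handed (so a half turn about x gives the same grasp; the last joint's range is limited). The gripper opens to 85 mm and grips with 20 to 120 N. Pads are 22 mm wide; open, the fingers measure 114 mm over their backs; the gripper's body (76 mm by 85 mm) begins 54 mm behind the grasp point. The pads swing forward as they close: fully open they stand 13 mm farther back than shut.
Start: joints at [-0.038, 0.116, 1.442, -0, 1.584, -0.038], TCP at [0.675, -0, 0.21] pointing down, gripper open.
Joint ranges: [-2.83, 2.83], [-0.83, 2.19], [0.07, 2.5], [-1.14, 4.28], [0.01, 3], [-2.97, 2.97]. Speed limits (rad/s): [1.89, 1.89, 2.22, 3.14, 3.14, 3.14].

### API

Orientations are given as a unit quaternion [w, x, y, z].
In Python, from workcell import manip gives the robot as it stands.
- The arm moves only by the shell command python3 -m creep 'ROWS' [OPENING]. ROWS is JSON, a list of rows, each a list of 4 numbers: the shift along the tool's x, y, z in mm, then the turn about the tool's x in rad. In form: [[dx, dy, dz, roll], ...]. A call has 1 to 5 rows; each row shifts and turns the commanded pose from where the row before left it, along the tool's axes as they then stand; what a row does not reach is not made up. A row lasts 1/10 s, in which the tool goes at most 50 mm and 8.59 degrees, less where a joint would pass 70% of its speed; a pose out of reach is approached as far as the arm can. A call is refused whole if a number of a shift passes 50 or a number of a turn 0.15, either way. A call with a gripper value outside its range is refused whole. OPENING is the closure, from -1 (fully open) to 1 (shut), so that 0 is half open, set as the call begins (- or left out, the last holds). The fingers move at their own pace and stop on an object; the grip force is fixed at half the most. Time passes only in rows, so rows that do not move let the fingers close. It gives the time, the measured TCP pose, the force and the opening at its end, in the units of the state.
- manip.get_obs(): the state, without advancing time (a new reading comes with each control period).
- manip.snapshot(name): name is "scene" or "side" or "wrist"; returns the picture (400x640x3 uint8, red, green, blue); there is no depth.
- manip.get_calibration(name): a dict with "camera_matrix" (3x3 intrinsics, pixels), "world_from_camera" (4x4, takes a point from camera to world coordinates). Camera axes: x right, y up, looking along -z (the intrinsics and any distortion apply to the point x, -y, -z); pixel columns grow to the right and rows downward; lengths in m; the calibration is good to about 2 mm. A picture is of the moment at which its call begins: read the wrist's pose just before it. get_calibration takes no time and is no camera call; for the wrist camera it gives the pose at the moment of the call.
- manip.sign_off(): hands the job in, once; it reports no verdict.
The state is a dict: "t": time; "joints": joint angles; "qd": joint speeds; "joint_torque": joint torques, N m; "eef_pos": TCP position; "orientation": TCP orientation; "contact_force": force on the tool from outside, world axes, zero at the start; "ft_torque": the same for the moment, N m; "finger_gap": finger opening in m.
Only numpy, scipy, OpenCV 4.12 (cv2) and the standard library are available. Lean on these libraries where they do the work, as an engineer would, in place of code of your own. Each camera call takes 0.05 s, during which the arm holds its last target.

## Working session

There is one attempt and no reset: what is moved stays moved. The work goes in short steps, Python scripts to look and compute and a shell command to move; the robot and the scene stay as the last step left them, time stands still between calls to the robot, and variables do not carry over. Pictures are saved under pics/ and viewed, and the job is handed in when it is done.

```bash
ls; mkdir -p pics; python3 - <<'E'
from workcell import manip
import cv2,json
for n in ("scene","side","wrist"):
    c=manip.get_calibration(n); print(n,c["camera_matrix"].tolist() if hasattr(c["camera_matrix"],'tolist') else c["camera_matrix"]); print(c["world_from_camera"]); print([k for k in c])
    cv2.imwrite(f"pics/{n}0.png",manip.snapshot(n)[:,:,::-1])
print(manip.get_obs()); print(manip.pinch_z)
E
```

```text
pics
scene [[474.2179262371388, 0.0, 321.4637875707093], [0.0, 474.2179262371388, 196.77908662160314], [0.0, 0.0, 1.0]]
[[-0.77739804 -0.35558273  0.5188576   1.20486213]
 [ 0.62868234 -0.41266002  0.65914355  0.94729157]
 [-0.02026828  0.83861351  0.54434968  0.79395547]
 [ 0.          0.          0.          1.        ]]
['camera_matrix', 'world_from_camera']
side [[367.155552889705, 0.0, 314.84515907086535], [0.0, 367.155552889705, 199.40210193191578], [0.0, 0.0, 1.0]]
[[ 0.99860957  0.02519277 -0.04630616  0.42879241]
 [-0.05015773  0.72438233 -0.68757141 -0.66460554]
 [ 0.01622153  0.68893799  0.72463874  0.78252558]
 [ 0.          0.          0.          1.        ]]
['camera_matrix', 'world_from_camera']
wrist [[297.12918590360414, 0.0, 318.65233121613807], [0.0, 297.12918590360414, 198.3003784088763], [0.0, 0.0, 1.0]]
[[ 9.99999900e-01 -4.33852318e-04  1.04208828e-04  6.75178509e-01]
 [ 3.86283630e-04  9.58685152e-01  2.84469031e-01  7.27945454e-02]
 [-2.23321004e-04 -2.84468962e-01  9.58685225e-01  3.74237486e-01]
 [ 0.00000000e+00  0.00000000e+00  0.00000000e+00  1.00000000e+00]]
['camera_matrix', 'world_from_camera']
{'t': 0.15, 'joints': array([-3.78190476e-02,  1.16433305e-01,  1.44209414e+00, -1.16178896e-05,
        1.58400126e+00, -3.78026661e-02]), 'qd': array([ 0.00171576, -0.00140185, -0.00135512,  0.00037883,  0.00079301,
        0.0008352 ]), 'joint_torque': array([ 7.81324125e-04, -7.32512355e+01, -6.32847619e+01, -3.31336332e-05,
        5.00968890e-03,  2.64853352e-04]), 'eef_pos': array([ 6.74846400e-01, -1.95891248e-05,  2.09603964e-01]), 'orientation': array([ 0.49975591,  0.49977607,  0.50023571, -0.50023209]), 'contact_force': array([ 0.00660311, -0.0398832 , -0.97899732]), 'ft_torque': array([-0.06160161,  0.00357356, -0.0035482 ]), 'finger_gap': 0.08560621838103444}
-0.0187
```

View pics/scene0.png

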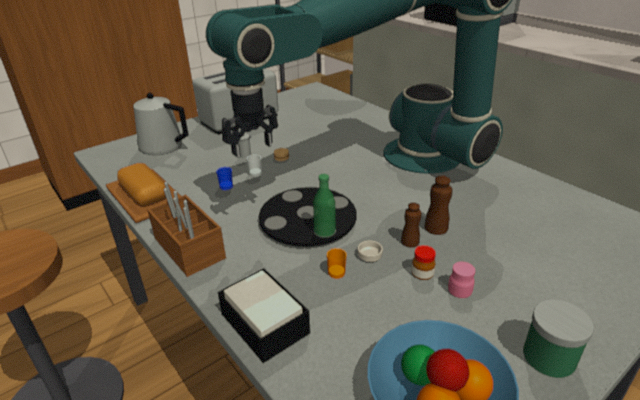

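View pics/side0.png

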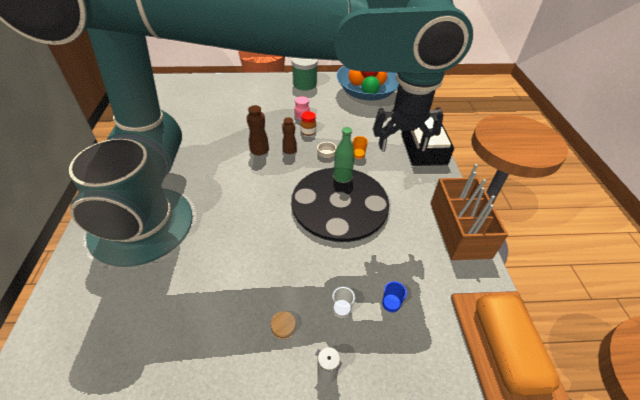

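View pics/wrist0.png

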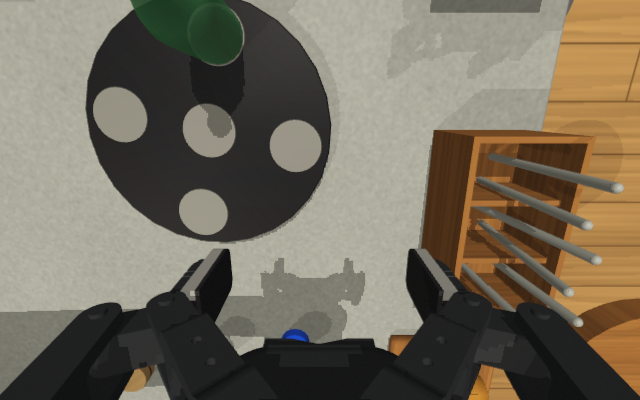

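```bash
cat > h.py <<'E'
import numpy as np, cv2
from workcell import manip
def ray(n,uv,z,cal=None):
    c=cal or manip.get_calibration(n); K=np.array(c["camera_matrix"]); T=np.array(c["world_from_camera"])
    d=np.linalg.inv(K)@np.array([uv[0],uv[1],1.0]); d=T[:3,:3]@np.array([d[0],-d[1],-d[2]]); o=T[:3,3]
    return (o+d*(z-o[2])/d[2])[:2]
def proj(n,p,cal=None):
    c=cal or manip.get_calibration(n); K=np.array(c["camera_matrix"]); T=np.array(c["world_from_camera"])
    q=T[:3,:3].T@(np.array(p)-T[:3,3]); q=K@np.array([q[0],-q[1],-q[2]]); return q[:2]/q[2]
E
python3 - <<'E'
from h import *
S={n:cv2.imread(f"pics/{n}0.png") for n in("scene","side","wrist")}
def comps(n,lo,hi,amin=60,amax=6000):
    hsv=cv2.cvtColor(S[n],cv2.COLOR_BGR2HSV); m=cv2.inRange(hsv,lo,hi)
    k,l,st,ce=cv2.connectedComponentsWithStats(m)
    return [(ce[i].round(1),st[i].tolist()) for i in range(1,k) if amin<st[i][4]<amax]
col={"blue":((110,120,40),(130,255,255),.03),"orange":((8,180,120),(22,255,255),.03),"green":((55,80,20),(85,255,255),.085),"redlid":((0,170,120),(6,255,255),.068),"redlid2":((174,170,120),(180,255,255),.068)}
for c,(lo,hi,z) in col.items():
    for n in("scene","side"):
        for ce,st in comps(n,lo,hi): print(c,n,ce,st,ray(n,ce,z).round(3))
# seats in wrist: 
for n in("wrist","side"):
    im=S[n]; g=cv2.cvtColor(im,cv2.COLOR_BGR2GRAY)
    dark=cv2.inRange(g,0,70)
    ct,h=cv2.findContours(dark,cv2.RETR_CCOMP,cv2.CHAIN_APPROX_NONE)
    for i,c in enumerate(ct):
        a=cv2.contourArea(c)
        if len(c)>20 and a>200:
            e=cv2.fitEllipse(c); print(n,"hole" if h[0][i][3]>=0 else "out",int(a),np.round(e[0],1),np.round(e[1],1),ray(n,e[0],.025).round(4))
v=S["side"][60:400,230:460]; cv2.imwrite("pics/side_c.png",cv2.resize(v[:180],None,fx=3.2,fy=3.2,interpolation=2)); cv2.imwrite("pics/side_d.png",cv2.resize(v[190:],None,fx=3.2,fy=3.2,interpolation=2))
cv2.imwrite("pics/scene_c.png",cv2.resize(S["scene"][130:310,200:500],None,fx=2.6,fy=2.6,interpolation=2))
E
```

```text
blue scene [224.7 177.9] [216, 167, 17, 23, 300] [ 0.641 -0.264]
blue side [393.5 295.8] [382, 281, 25, 31, 560] [ 0.64  -0.259]
orange scene [141.4 181.3] [118, 164, 47, 37, 1100] [ 0.852 -0.42 ]
orange scene [335.9 262.7] [327, 249, 19, 29, 437] [0.635 0.274]
orange scene [464.7 385.8] [421, 360, 72, 40, 1384] [0.676 0.684]
orange side [258.3  60.9] [240, 51, 43, 20, 386] [0.271 0.895]
orange side [355.8  76.8] [349, 70, 16, 15, 171] [0.682 0.746]
orange side [381.3  76.6] [376, 72, 11, 12, 96] [0.789 0.746]
orange side [493.4 121.9] [484, 115, 20, 15, 88] [1.136 0.41 ]
orange side [522.2 142.1] [475, 116, 93, 53, 1481] [1.189 0.291]
orange side [359.3 146.5] [353, 136, 14, 23, 251] [0.635 0.284]
orange side [515.  345.2] [452, 292, 116, 108, 5427] [ 0.87  -0.381]
orange side [630.7 325.9] [617, 317, 23, 19, 129] [ 1.141 -0.351]
orange side [622.8 350.2] [610, 333, 30, 38, 314] [ 1.09  -0.401]
orange side [486.8 372.1] [473, 356, 26, 37, 187] [ 0.792 -0.431]
orange side [630.9 382.8] [618, 361, 22, 39, 287] [ 1.066 -0.463]
green scene [294.9  28. ] [207, 0, 203, 86, 4607] [-0.539 -
[... 2626 characters left out ...]
8] [0.4036 0.3413]
side out 3396 [146.3 179.6] [ 56.9 114.7] [-0.0189  0.1528]
side out 696 [257.2 132.8] [17.7 54.7] [0.2955 0.3757]
side out 243 [367.8  92.4] [13.3 42.1] [0.7159 0.63  ]
side out 3207 [413.6 127.5] [65.2 82. ] [0.8427 0.3914]
side out 267 [306.5  76.3] [23.1 27.4] [0.4778 0.7642]
side out 2318 [598.  166.5] [ 13.9 283.7] [1.3824 0.1667]
side out 1472 [440.7  43.2] [38.  49.4] [1.1389 1.076 ]
side out 258 [385.2   3.3] [ 7.4 55.2] [0.967  1.6167]
side out 15541 [356.7  40.6] [ 63.1 423.7] [0.7339 1.1095]
side hole 2432 [440.5  41.8] [49.5 62.7] [1.1425 1.0912]
side out 9245 [111.8  63.7] [104.  129.9] [-0.3565  0.8899]
side out 2554 [43.  17.1] [41.1 86.4] [-0.8777  1.4166]
```

View pics/side_d.png

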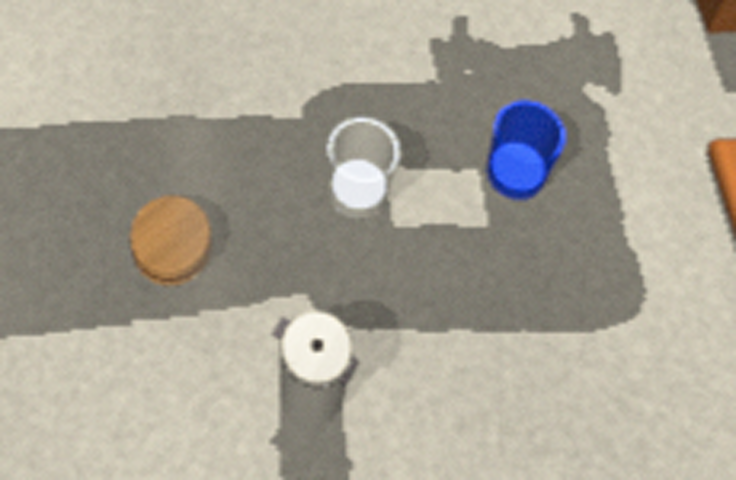

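View pics/scene_c.png

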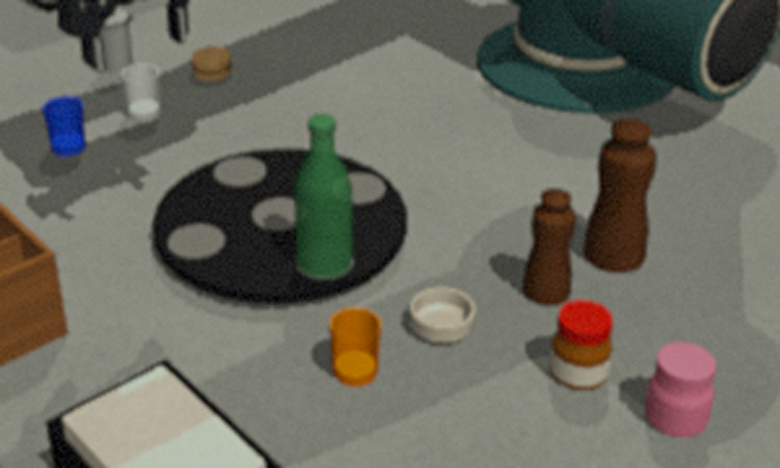

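View pics/side_c.png

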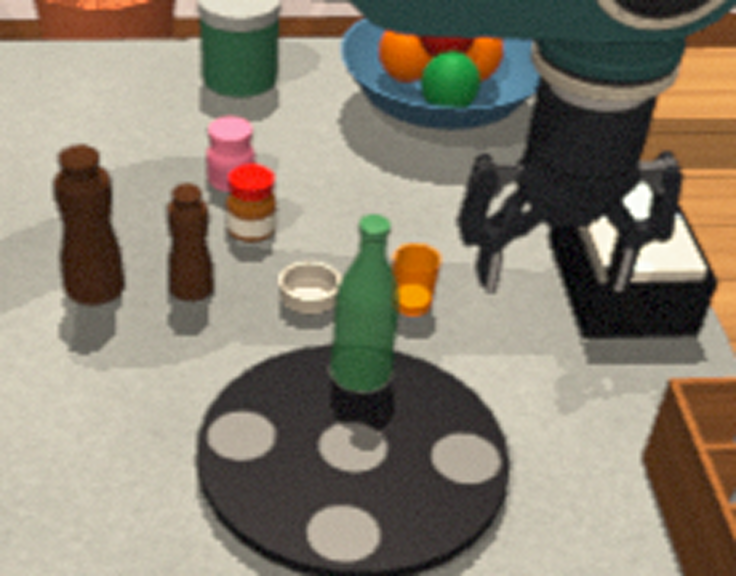

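```bash
python3 - <<'E'
from h import *
P={"stand":((171,232),.026,(211,60)),"holder":((316,345),.078,None),"clear":((364,150),.06,(142,74)),"blue":((529,133),.06,(65,106))}
for k,(a,z,b) in P.items():
    s=ray("side",(230+a[0]/3.2,250+a[1]/3.2),z)
    print(k,s.round(4), None if b is None else ray("scene",(200+b[0]/2.6,130+b[1]/2.6),z).round(4))
P={"dish":((310,280),.028,(442,302)),"amber":((417,262),.06,(355,321)),"mill":((187,192),.128,(556,198)),"jam":((252,182),.068,(585,318)),"bottletop":((375,226),.195,(322,123))}
for k,(a,z,b) in P.items():
    print(k,ray("side",(230+a[0]/3.2,60+a[1]/3.2),z).round(4),ray("scene",(200+b[0]/2.6,130+b[1]/2.6),z).round(4))
S=np.array([[.5489,.0507],[.5483,.0515]]).mean(0)
d=np.array([.6479,.0335])-[.45,.0684]; print(S, d/np.hypot(*d))
E
```

```text
stand [ 0.3912 -0.3097] [ 0.4036 -0.2914]
holder [ 0.4793 -0.4072] None
clear [ 0.5231 -0.2729] [ 0.5263 -0.2629]
blue [ 0.638  -0.2648] [ 0.6402 -0.2551]
dish [0.5282 0.2845] [0.5263 0.2803]
amber [0.6332 0.2697] [0.6349 0.2764]
mill [0.406  0.2975] [0.4229 0.3242]
jam [0.4732 0.4024] [0.4789 0.4159]
bottletop [0.5662 0.1451] [0.5738 0.157 ]
[0.5486 0.0511] [ 0.98480359 -0.17367178]
```

```bash
python3 -m creep '[[-2,-21,33,0],[-2,-21,33,0],[-2,-21,33,0],[-2,-21,33,0],[-2,-21,33,0]]' -1;  python3 -m creep '[[-2,-21,33,0],[-2,-21,33,0],[-2,-21,33,0],[-2,-21,33,0],[0,0,0,0]]'; python3 - <<'E'
from h import *
import pickle
cal=manip.get_calibration("wrist"); im=manip.snapshot("wrist")[:,:,::-1]
cv2.imwrite("pics/w1.png",im); pickle.dump(cal,open("pics/w1.pkl","wb")); print(manip.get_obs()["eef_pos"],manip.get_obs()["t"])
E
```

```text
t: 0.65
eef_pos: [0.5689, -0.1661, 0.2201]
orientation: [0.5, 0.5, 0.5, -0.5]
contact_force: [0.2, -1.1, -0.3]
finger_gap: 0.0853
t: 1.15
eef_pos: [0.4839, -0.3, 0.2284]
orientation: [-0.499, -0.501, -0.499, 0.501]
contact_force: [0.6, 0.2, -0.1]
finger_gap: 0.0848
[ 0.48493978 -0.2985149   0.22820367] 1.2
```

View pics/w1.png

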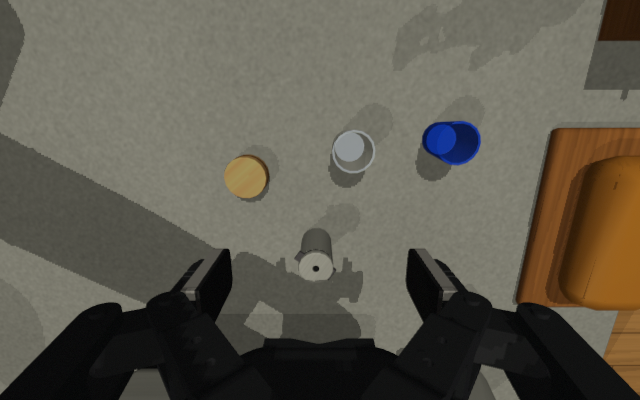

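```bash
python3 - <<'E'
from h import *
import pickle
cal=pickle.load(open("pics/w1.pkl","rb")); im=cv2.imread("pics/w1.png"); hsv=cv2.cvtColor(im,cv2.COLOR_BGR2HSV)
cv2.imwrite("pics/w1c.png",cv2.resize(im[100:300,200:500],None,fx=2.6,fy=2.6,interpolation=2))
m=cv2.inRange(hsv,(8,90,90),(25,255,255)); m[:,300:]=0; M=cv2.moments(m,True); c=(M["m10"]/M["m00"],M["m01"]/M["m00"]); print("stand",c,ray("wrist",c,.022,cal),ray("wrist",c,.026,cal))
for k,c,z in(("holder",(316,268),.078),("clear",(354,151),.06),("blue",(456,142),.06),("bluefoot",(441,139),.003),("clearfoot",(348.5,148),.003)): print(k,ray("wrist",c,z,cal).round(4))
E
```

```text
stand (245.06254392129304, 176.4188334504568) [ 0.39056778 -0.30809558] [ 0.39157992 -0.30722193]
holder [ 0.4809 -0.4073]
clear [ 0.5239 -0.2712]
blue [ 0.6366 -0.2616]
bluefoot [ 0.6427 -0.2637]
clearfoot [ 0.5234 -0.2749]
```

View pics/w1c.png

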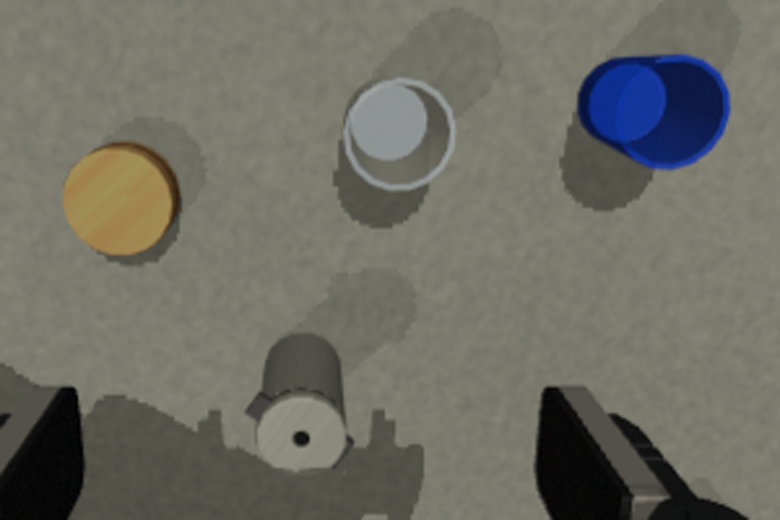

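```bash
python3 -m creep '[[0,-47,5,0],[20,-47,5,0],[40,0,0,0],[40,0,0,0],[40,0,0,0]]';  python3 -m creep '[[30,0,0,0],[10,0,0,0],[0,0,0,0]]'
```

```text
t: 1.7
eef_pos: [0.3934, -0.3062, 0.0875]
orientation: [0.5, 0.5, 0.5, -0.5]
contact_force: [0.7, -0.6, 0.6]
finger_gap: 0.0853
t: 2.0
eef_pos: [0.3932, -0.3061, 0.0479]
orientation: [0.499, 0.5, 0.501, -0.5]
contact_force: [0.1, 0.2, 0.4]
finger_gap: 0.0855
```

```bash
cat > w.py <<'E'
import sys,pickle
from h import *
n=sys.argv[1]
cal=manip.get_calibration("wrist"); im=manip.snapshot("wrist")[:,:,::-1]
cv2.imwrite(f"pics/{n}.png",im); pickle.dump(cal,open(f"pics/{n}.pkl","wb")); o=manip.get_obs(); print(o["eef_pos"].round(4),o["t"],o["finger_gap"])
E
python3 w.py w2
```

```text
[ 0.3937 -0.3067  0.0495] 2.05 0.08550880036997358
```

View pics/w2.png

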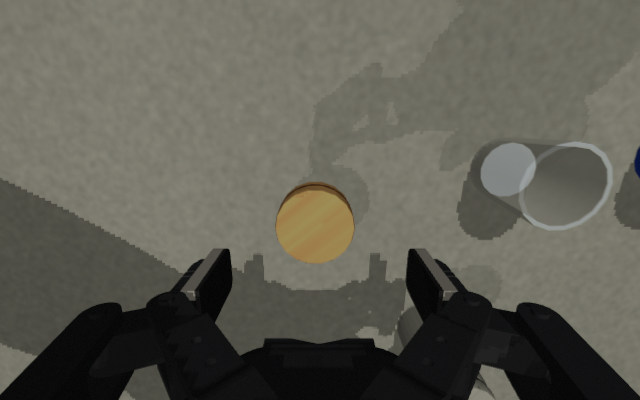

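```bash
python3 - <<'E'
from h import *
import pickle
print(ray("wrist",(315,225),.026,pickle.load(open("pics/w2.pkl","rb"))))
E
python3 -m creep '[[20,-2,1.5,0],[20,0,0,0],[5,0,0,0],[0,0,0,0]]'
```

```text
[ 0.39105866 -0.30737042]
t: 2.45
eef_pos: [0.3917, -0.3086, 0.0047]
orientation: [0.5, 0.5, 0.5, -0.5]
contact_force: [0.5, 0.2, -0.3]
finger_gap: 0.085
```

Close.

```bash
python3 -m creep '[[1,0,0,0],[0,0,0,0],[0,0,0,0],[0,0,0,0],[0,0,0,0]]' 1; python3 -m creep '[[0,0,0,0],[0,0,0,0],[0,0,0,0]]'; python3 w.py w3
```

```text
t: 2.95
eef_pos: [0.3923, -0.3095, 0.0052]
orientation: [0.501, 0.5, 0.499, -0.5]
contact_force: [3.2, -0.6, 15.8]
finger_gap: 0.0125
t: 3.25
eef_pos: [0.3922, -0.3094, 0.0049]
orientation: [0.501, 0.5, 0.499, -0.5]
contact_force: [-2.3, 0.6, 16.1]
finger_gap: 0.0001
[ 0.3922 -0.3094  0.0049] 3.3 0.00029458354231964406
```

View pics/w3.png

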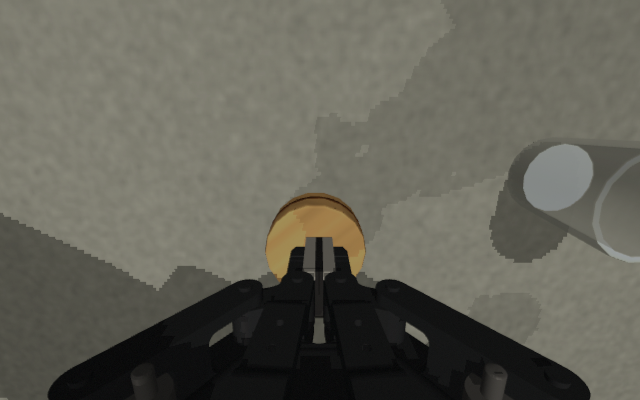

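```bash
python3 - <<'E'
from h import *
im=manip.snapshot("side")[:,:,::-1]; cv2.imwrite("pics/s1.png",cv2.resize(im[230:370,200:400],None,fx=4,fy=4,interpolation=2))
print(proj("wrist",manip.get_obs()["eef_pos"]),proj("side",manip.get_obs()["eef_pos"]))
E
```

```text
[318.0544542  236.43812263] [284.3476178  326.67072478]
```

View pics/s1.png

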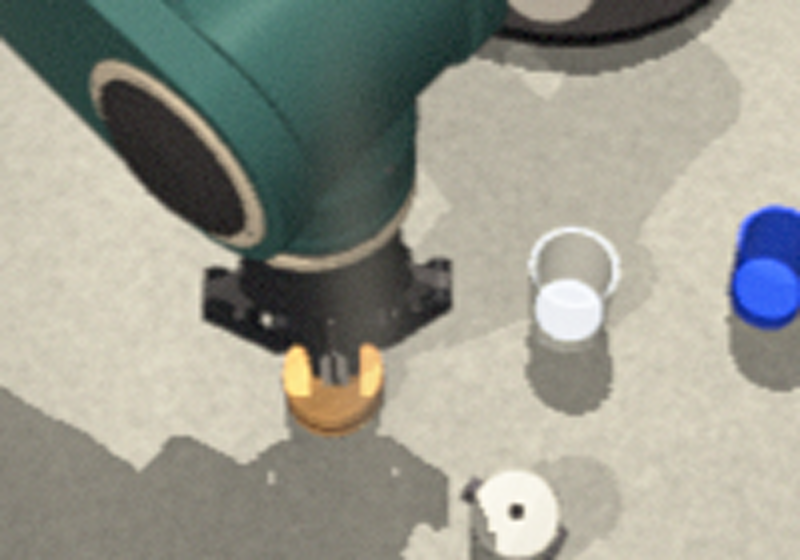

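```bash
python3 -m creep '[[-20,0,0,0],[-10,0,0,0],[0,0,0,0]]'; python3 w.py w4; python3 - <<'E'
from h import *
im=manip.snapshot("side")[:,:,::-1]; cv2.imwrite("pics/s2.png",cv2.resize(im[230:370,200:400],None,fx=4,fy=4,interpolation=2))
print(proj("wrist",manip.get_obs()["eef_pos"]),proj("side",manip.get_obs()["eef_pos"]))
E
```

```text
t: 3.65
eef_pos: [0.3919, -0.309, 0.0344]
orientation: [0.501, 0.5, 0.499, -0.5]
contact_force: [0.2, -0.8, -0.7]
finger_gap: -0.0
[ 0.3915 -0.3086  0.0332] 3.7 -6.074384451443516e-05
[318.06818217 236.51209146] [283.30949362 320.57241539]
```

View pics/s2.png

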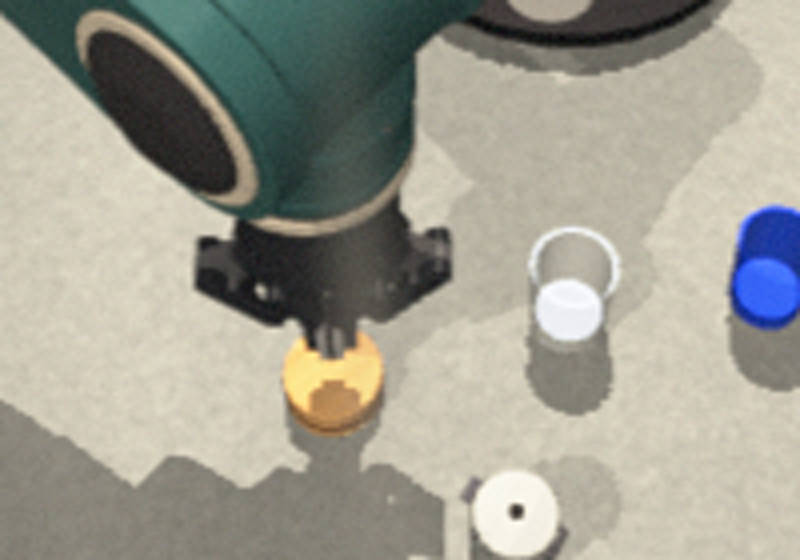

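View pics/w4.png

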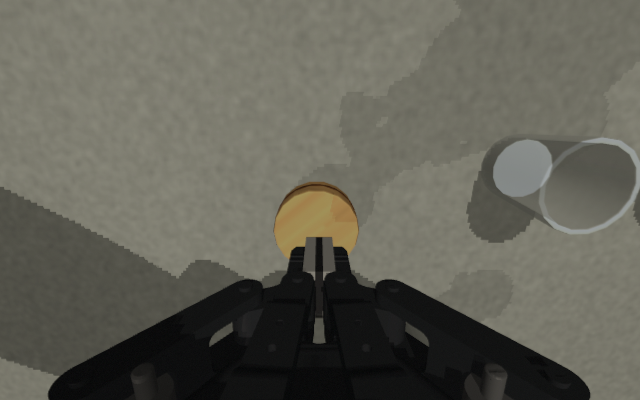

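```bash
python3 -m creep '[[-20,0,0,0],[-10,0,0,0],[0,0,0,0],[0,0,0,0]]' -0.5; python3 w.py w5;  python3 - <<'E'
from h import *
im=manip.snapshot("side")[:,:,::-1]; cv2.imwrite("pics/s3.png",cv2.resize(im[230:370,200:400],None,fx=4,fy=4,interpolation=2))
e=manip.get_obs()["eef_pos"];g=manip.get_obs()["finger_gap"]/2
for b in (0,.004,.008,.012,.016,.02): print(b,proj("wrist",e+[-g,.011,b]).round(1),proj("wrist",e+[g,.011,b]).round(1),proj("side",e+[-g,-.011,b]).round(1))
E
```

```text
t: 4.15
eef_pos: [0.3911, -0.3083, 0.0621]
orientation: [0.5, 0.5, 0.5, -0.5]
contact_force: [0.4, 0.4, 0.1]
finger_gap: 0.0581
[ 0.391  -0.3082  0.0618] 4.2 0.06417813209760405
0 [264.  219.3] [372.1 219.3] [266.9 319.8]
0.004 [262.8 221.7] [373.3 221.7] [266.8 318.9]
0.008 [261.5 224.3] [374.6 224.3] [266.6 318. ]
0.012 [260.2 226.9] [375.9 227. ] [266.5 317.1]
0.016 [258.8 229.7] [377.3 229.7] [266.3 316.2]
0.02 [257.3 232.6] [378.7 232.7] [266.2 315.3]
```

View pics/w5.png

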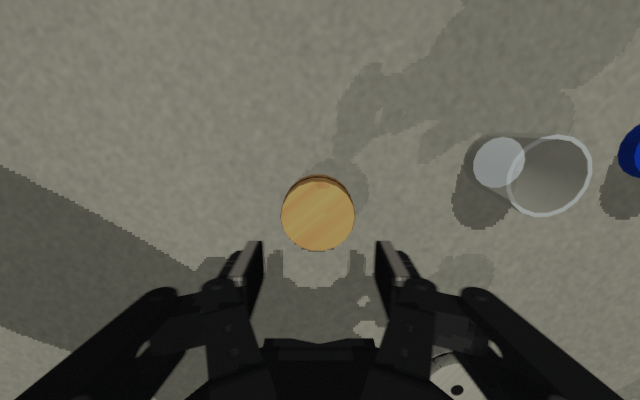

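View pics/s3.png

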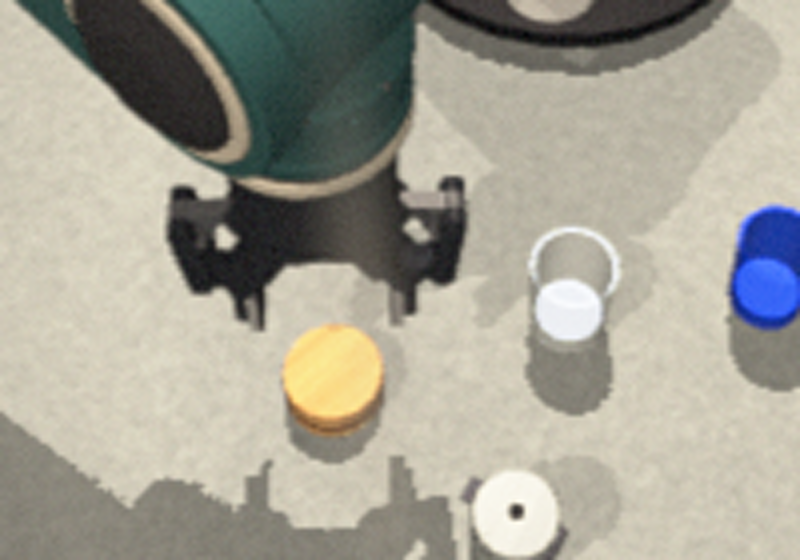

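```bash
python3 -m creep '[[25,0,0,0],[25,0,0,0],[10,0,0,0],[0,0,0,0]]'; python3 -m creep '[[5,0,0,0],[0,0,0,0]]'; python3 - <<'E'
from h import *
im=manip.snapshot("side")[:,:,::-1]; cv2.imwrite("pics/s4.png",cv2.resize(im[230:370,200:400],None,fx=4,fy=4,interpolation=2))
E
```

```text
t: 4.65
eef_pos: [0.3904, -0.3077, 0.0011]
orientation: [0.499, 0.5, 0.501, -0.5]
contact_force: [1.0, -0.4, 0.7]
finger_gap: 0.064
t: 4.85
eef_pos: [0.3914, -0.3086, -0.0019]
orientation: [0.5, 0.5, 0.5, -0.5]
contact_force: [-0.5, -0.3, -0.3]
finger_gap: 0.0639
```

View pics/s4.png

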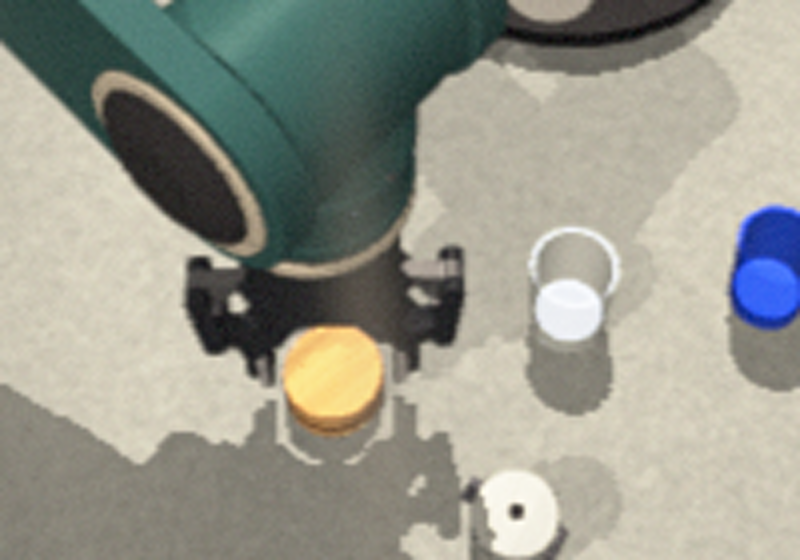

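```bash
python3 -m creep '[[6,0,0,0],[0,0,0,0]]'; python3 -m creep '[[6,0,0,0],[0,0,0,0]]'; python3 - <<'E'
from h import *
im=manip.snapshot("side")[:,:,::-1]; cv2.imwrite("pics/s5.png",cv2.resize(im[230:370,200:400],None,fx=4,fy=4,interpolation=2))
E
```

```text
t: 5.1
eef_pos: [0.3911, -0.3083, -0.0087]
orientation: [0.5, 0.5, 0.5, -0.5]
contact_force: [0.4, -0.0, 0.4]
finger_gap: 0.064
t: 5.3
eef_pos: [0.3909, -0.3081, -0.0151]
orientation: [0.5, 0.5, 0.5, -0.5]
contact_force: [-1.0, 0.6, -0.7]
finger_gap: 0.0636
```

View pics/s5.png

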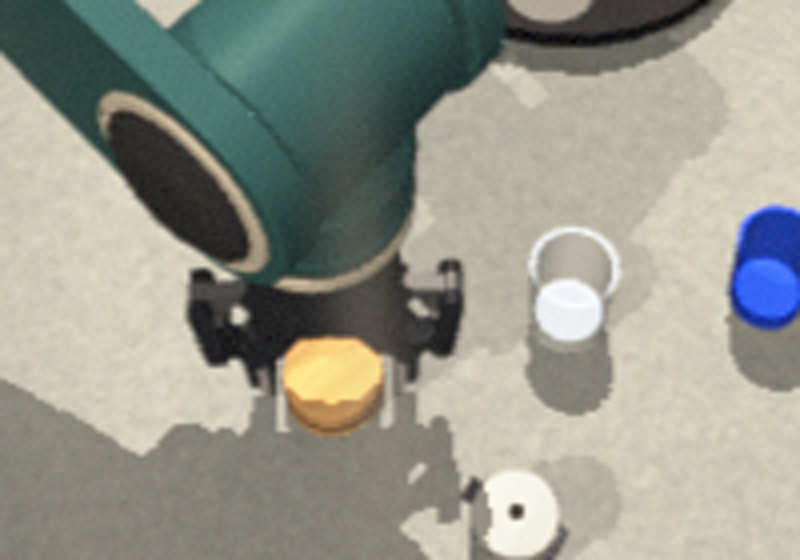

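```bash
python3 -m creep '[[3,0,0,0],[0,0,0,0]]'; python3 -m creep '[[0,0,0,0],[0,0,0,0],[0,0,0,0],[0,0,0,0]]' 1;  python3 -m creep '[[-5,0,0,0],[-5,0,0,0],[-10,0,0,0],[-10,0,0,0],[0,0,0,0]]'; python3 w.py w6; python3 - <<'E'
from h import *
im=manip.snapshot("side")[:,:,::-1]; cv2.imwrite("pics/s6.png",cv2.resize(im[230:370,200:400],None,fx=4,fy=4,interpolation=2))
E
```

```text
t: 5.55
eef_pos: [0.3911, -0.3083, -0.0176]
orientation: [0.5, 0.5, 0.5, -0.5]
contact_force: [0.6, 0.5, -0.1]
finger_gap: 0.064
t: 5.95
eef_pos: [0.3915, -0.3086, -0.0169]
orientation: [0.5, 0.5, 0.5, -0.5]
contact_force: [-0.8, 1.0, 6.5]
finger_gap: 0.0518
t: 6.45
eef_pos: [0.3919, -0.309, 0.0147]
orientation: [0.501, 0.5, 0.499, -0.5]
contact_force: [0.6, -0.3, -0.9]
finger_gap: 0.0523
[ 0.3916 -0.3087  0.0138] 6.5 0.051945583934131886
```

View pics/s6.png

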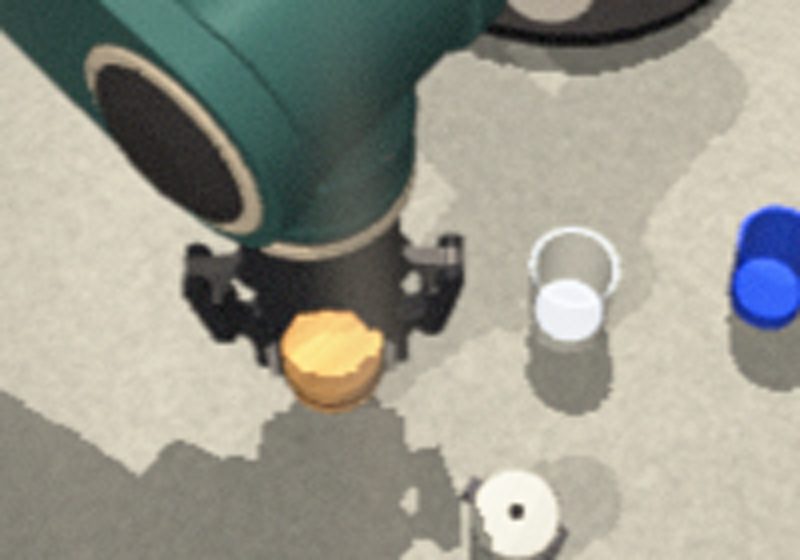

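View pics/w6.png

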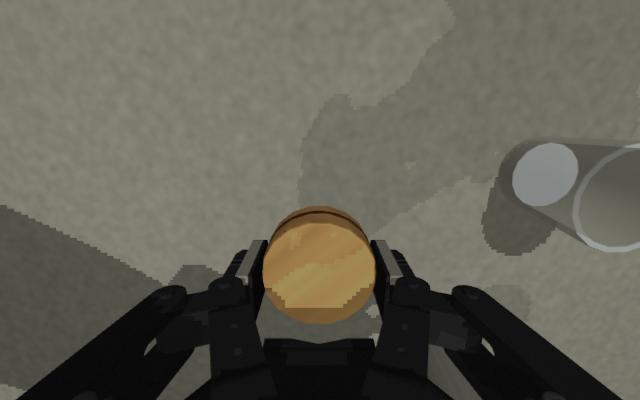

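```bash
python3 -m creep '[[-30,0,0,0],[-5,17,-40,0],[0,17,-40,0],[0,17,-40,0],[0,17,-40,0]]'; python3 -m creep '[[0,18,-40,0],[0,18,-40,0],[0,18,-40,0],[0,18,-40,0],[0,17,-38,0]]'; python3 -m creep '[[0,0,0,0],[0,0,0,0]]'
```

```text
t: 7.05
eef_pos: [0.4594, -0.1468, 0.0475]
orientation: [-0.5, -0.5, -0.5, 0.5]
contact_force: [0.7, -1.2, -0.9]
finger_gap: 0.0523
t: 7.55
eef_pos: [0.5485, 0.0516, 0.0473]
orientation: [0.5, 0.5, 0.5, -0.5]
contact_force: [1.8, -1.3, -0.7]
finger_gap: 0.0518
t: 7.75
eef_pos: [0.5479, 0.0502, 0.047]
orientation: [0.5, 0.499, 0.501, -0.5]
contact_force: [0.0, -0.2, -1.0]
finger_gap: 0.0518
```

```bash
python3 -m creep '[[20,0,0,0],[10,0,0,0],[6,0,0,0],[0,0,0,0]]'; python3 -m creep '[[2,0,0,0],[0,0,0,0]]'
```

```text
t: 8.15
eef_pos: [0.5476, 0.049, 0.011]
orientation: [-0.499, -0.5, -0.5, 0.501]
contact_force: [0.1, 0.1, 0.2]
finger_gap: 0.052
t: 8.35
eef_pos: [0.5484, 0.0495, 0.0101]
orientation: [0.5, 0.5, 0.5, -0.5]
contact_force: [-0.0, -0.6, -0.9]
finger_gap: 0.0521
```

```bash
python3 -m creep '[[1,0,-1,0],[0,0,0,0]]'; python3 -m creep '[[0,0,0,0],[0,0,0,0],[0,0,0,0],[0,0,0,0]]' -0.5; python3 -m creep '[[-20,0,0,0],[-40,0,0,0],[-40,0,0,0],[-40,0,0,0],[0,0,0,0]]'; python3 w.py w7
```

```text
t: 8.55
eef_pos: [0.5483, 0.0507, 0.0089]
orientation: [0.5, 0.5, 0.5, -0.5]
contact_force: [-0.6, -0.0, -0.0]
finger_gap: 0.0519
t: 8.95
eef_pos: [0.5482, 0.0507, 0.0087]
orientation: [0.5, 0.5, 0.5, -0.5]
contact_force: [-0.4, 0.6, -0.6]
finger_gap: 0.0641
t: 9.45
eef_pos: [0.5503, 0.0507, 0.1548]
orientation: [0.502, 0.502, 0.498, -0.498]
contact_force: [0.5, 0.3, -0.5]
finger_gap: 0.0639
[0.5494 0.0507 0.1517] 9.5 0.06384373722129541
```

View pics/w7.png

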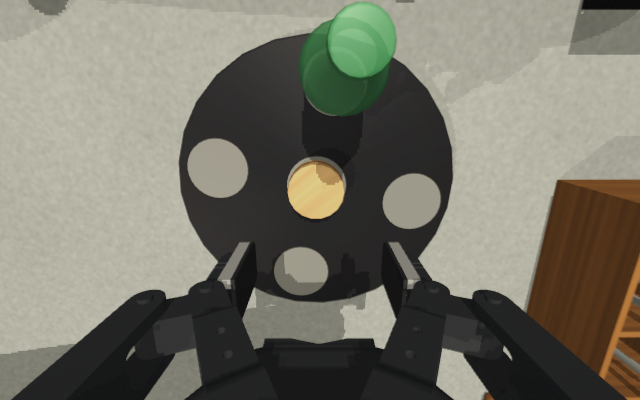

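```bash
python3 -m creep '[[-48,0,0,0],[-48,0,0,0],[-4,5,-36,0],[0,5,-36,0],[0,5,-36,0]]' -1; python3 -m creep '[[0,5,-36,0],[0,5,-36,0],[0,0,0,0]]'; python3 w.py w8;  python3 - <<'E'
from h import *
import pickle
im=cv2.imread("pics/w7.png"); cal=pickle.load(open("pics/w7.pkl","rb"))
hsv=cv2.cvtColor(im,cv2.COLOR_BGR2HSV)
print("stand",ray("wrist",(316,190),.051,cal))
g=hsv[:,:,2]; m=cv2.inRange(im,(105,105,100),(190,190,190))
k,l,st,ce=cv2.connectedComponentsWithStats(m)
for i in range(1,k):
    if 800<st[i][4]<5000: print(ce[i],st[i],ray("wrist",ce[i],.025,cal))
E
```

```text
t: 10.0
eef_pos: [0.5632, 0.1597, 0.2479]
orientation: [-0.5, -0.5, -0.5, 0.5]
contact_force: [0.1, 0.2, 0.3]
finger_gap: 0.0855
t: 10.3
eef_pos: [0.5729, 0.2339, 0.2466]
orientation: [0.5, 0.499, 0.501, -0.5]
contact_force: [-0.2, -0.2, -0.8]
finger_gap: 0.0855
[0.5729 0.2321 0.2468] 10.35 0.08532264825054828
stand [0.54906043 0.05197557]
[217.27194554 167.70225726] [ 187  139   61   59 2791] [0.45035211 0.06831674]
[411.10108739 200.76560612] [ 383  174   57   55 2483] [0.6478775  0.03328635]
[305.05791506 265.32046332] [ 283  247   45   36 1295] [ 0.53675107 -0.04121147]
[177.7504363  378.11285631] [ 145  349   56   51 1719] [ 0.37528188 -0.19847473]
[458.29347198 377.11496245] [ 436  348   52   52 1731] [ 0.728529   -0.20014948]
```

View pics/w8.png

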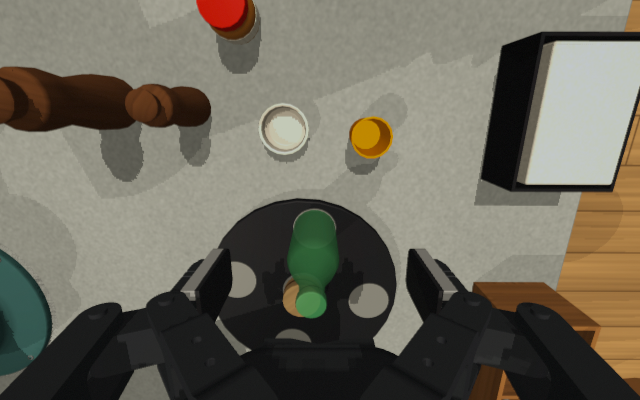

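```bash
python3 - <<'E'
from h import *
import pickle
cal=pickle.load(open("pics/w8.pkl","rb")); im=cv2.imread("pics/w8.png")
print("dish",ray("wrist",(284,129),.028,cal),"amber",ray("wrist",(371.5,137.5),.06,cal),"amberfoot",ray("wrist",(366,134),.004,cal))
hsv=cv2.cvtColor(im,cv2.COLOR_BGR2HSV)
cv2.imwrite("pics/w8c.png",cv2.resize(im[80:180,130:430],None,fx=2.6,fy=2.6,interpolation=2))
E
```

```text
dish [0.52914449 0.28376218] amber [0.63426875 0.27639245] amberfoot [0.63634741 0.2761515 ]
```

View pics/w8c.png

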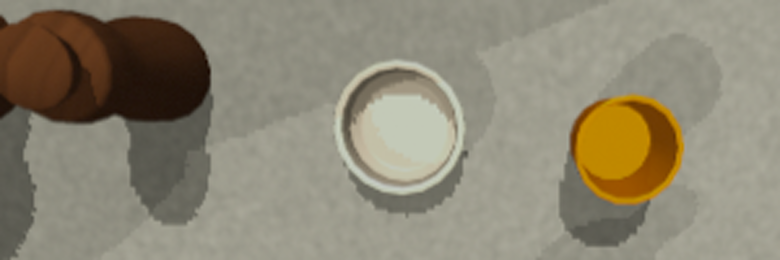

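```bash
python3 -m creep '[[0,-22,-25,0],[0,-22,-26,0],[40,0,0,0],[40,0,0,0],[40,0,0,0]]' -0.8; python3 -m creep '[[40,0,0,0],[20,0,0,0],[0,0,0,0]]'; python3 w.py w9
```

```text
t: 10.85
eef_pos: [0.5288, 0.2807, 0.1268]
orientation: [-0.5, -0.5, -0.5, 0.5]
contact_force: [0.5, 0.9, -0.7]
finger_gap: 0.0768
t: 11.15
eef_pos: [0.5276, 0.2798, 0.0649]
orientation: [-0.499, -0.498, -0.5, 0.502]
contact_force: [1.1, -0.3, -0.2]
finger_gap: 0.0768
[0.5286 0.2805 0.0675] 11.2 0.07709163094529817
```

View pics/w9.png

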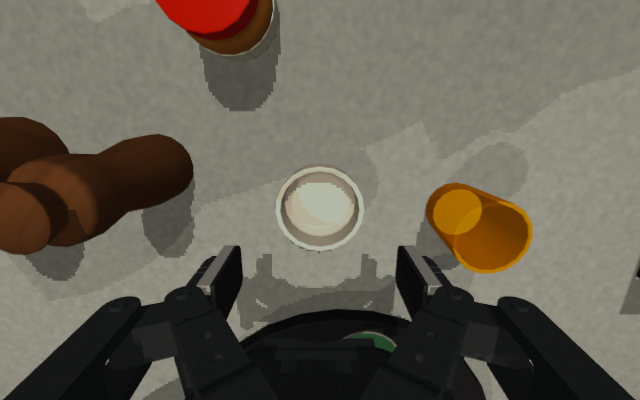

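```bash
python3 - <<'E'
from h import *
import pickle
cal=pickle.load(open("pics/w9.pkl","rb"))
print("dish",ray("wrist",(320,208),.028,cal))
E
python3 -m creep '[[40,0,-2.5,0],[20,0,0,0],[10,0,0,0],[0,0,0,0]]'
```

```text
dish [0.52874826 0.28548201]
t: 11.6
eef_pos: [0.5294, 0.2839, -0.001]
orientation: [-0.5, -0.5, -0.5, 0.5]
contact_force: [-0.0, -0.5, -0.1]
finger_gap: 0.0768
```

```bash
python3 -m creep '[[10,0,-0.5,0],[0,0,0,0]]'; python3 -m creep '[[5,0,0,0],[0,0,0,0]]';  python3 -m creep '[[0,0,0,0],[0,0,0,0],[0,0,0,0],[0,0,0,0]]' 1; python3 -m creep '[[-5,0,0,0],[-5,0,0,0],[-10,0,0,0],[-10,0,0,0],[0,0,0,0]]'; python3 w.py w10
```

```text
t: 11.8
eef_pos: [0.5294, 0.2847, -0.0112]
orientation: [0.5, 0.5, 0.5, -0.5]
contact_force: [-1.2, 0.9, 0.3]
finger_gap: 0.0768
t: 12.0
eef_pos: [0.5292, 0.2846, -0.0164]
orientation: [-0.5, -0.5, -0.5, 0.5]
contact_force: [0.1, -0.2, -0.7]
finger_gap: 0.0768
t: 12.4
eef_pos: [0.5296, 0.2848, -0.0151]
orientation: [0.5, 0.5, 0.5, -0.5]
contact_force: [-2.4, -1.2, 7.8]
finger_gap: 0.0623
t: 12.9
eef_pos: [0.5301, 0.2851, 0.0158]
orientation: [0.5, 0.501, 0.5, -0.499]
contact_force: [-0.1, 0.2, -0.7]
finger_gap: 0.062
[0.5297 0.2849 0.0149] 12.95 0.062000654632643024
```

View pics/w10.png

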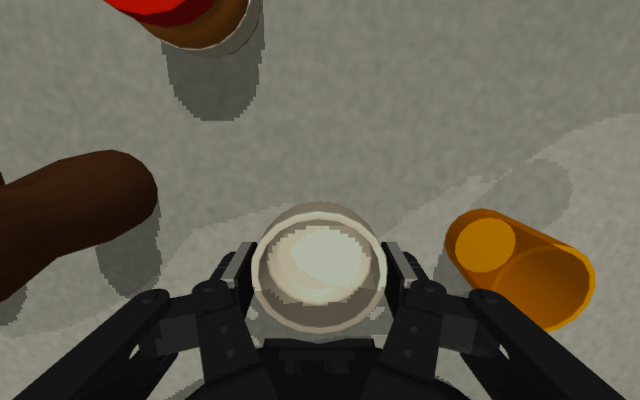

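```bash
python3 -m creep '[[-43,0,0,0],[-43,0,0,0],[-43,0,0,0],[-43,0,0,0],[-43,0,0,0]]'; python3 -m creep '[[0,4,39,0],[0,4,39,0],[0,4,39,0],[0,4,39,0],[0,4,39,0]]'; python3 -m creep '[[0,0,38,0],[0,0,0,0],[0,0,0,0]]'
```

```text
t: 13.45
eef_pos: [0.5289, 0.2845, 0.2302]
orientation: [-0.5, -0.5, -0.5, 0.5]
contact_force: [0.5, -0.1, -0.2]
finger_gap: 0.0622
t: 13.95
eef_pos: [0.549, 0.0881, 0.2285]
orientation: [0.5, 0.5, 0.5, -0.5]
contact_force: [0.9, -0.2, -0.6]
finger_gap: 0.062
t: 14.25
eef_pos: [0.5491, 0.051, 0.2285]
orientation: [-0.499, -0.5, -0.5, 0.5]
contact_force: [0.6, 0.3, -0.6]
finger_gap: 0.0617
```

```bash
python3 -m creep '[[45,0,0,0],[45,0,0,0],[45,0,0,0],[30,0,-0.5,0],[0,0,0,0]]'; python3 -m creep '[[15,0,0,0],[7,0,0,0],[0,0,0,0]]'; python3 -m creep '[[3,0,0,0],[0,0,0,0]]'
```

```text
t: 14.75
eef_pos: [0.5468, 0.0531, 0.0593]
orientation: [0.499, 0.498, 0.502, -0.501]
contact_force: [0.4, -1.3, -0.7]
finger_gap: 0.0622
t: 15.05
eef_pos: [0.5493, 0.0523, 0.0418]
orientation: [0.5, 0.5, 0.5, -0.5]
contact_force: [0.2, -0.2, -1.1]
finger_gap: 0.0621
t: 15.25
eef_pos: [0.5495, 0.0521, 0.0392]
orientation: [0.5, 0.5, 0.5, -0.5]
contact_force: [0.3, 0.5, -0.2]
finger_gap: 0.0619
```

```bash
python3 -m creep '[[2,0,0,0],[0,0,0,0]]'; python3 -m creep '[[1,0,0,0],[0,0,0,0]]'; python3 - <<'E'
from h import *
im=manip.snapshot("side")[:,:,::-1]; cv2.imwrite("pics/s7.png",cv2.resize(im[110:250,240:440],None,fx=4,fy=4,interpolation=2))
E
```

```text
t: 15.45
eef_pos: [0.5493, 0.0521, 0.0368]
orientation: [0.5, 0.5, 0.5, -0.5]
contact_force: [-0.1, -1.1, -1.8]
finger_gap: 0.062
t: 15.65
eef_pos: [0.5493, 0.0521, 0.0359]
orientation: [0.5, 0.5, 0.5, -0.5]
contact_force: [-0.4, -0.5, 1.0]
finger_gap: 0.0616
```

View pics/s7.png

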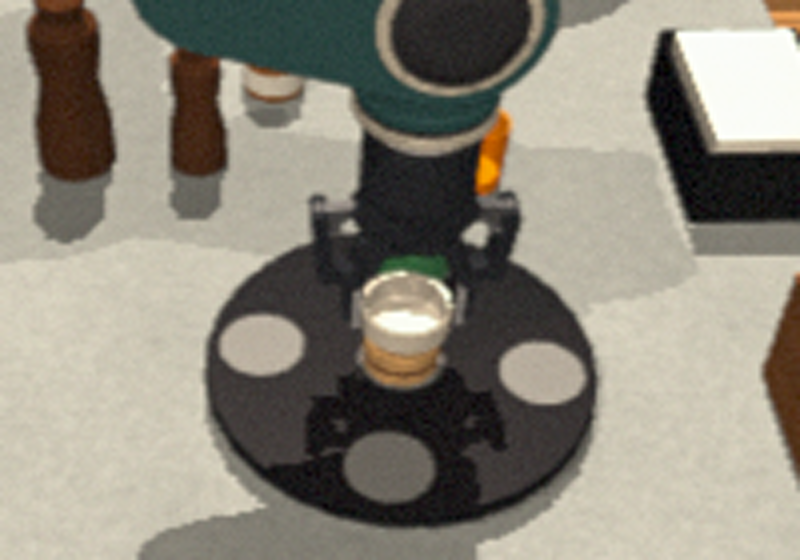

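```bash
python3 -m creep '[[0,0,0,0],[0,0,0,0],[0,0,0,0],[0,0,0,0]]' -0.8; python3 -m creep '[[-10,0,0,0],[-30,0,0,0],[-40,0,0,0],[-40,0,0,0],[0,0,0,0]]'; python3 w.py w11
```

```text
t: 16.1
eef_pos: [0.5492, 0.0521, 0.0357]
orientation: [-0.5, -0.5, -0.5, 0.5]
contact_force: [0.9, -0.1, -0.4]
finger_gap: 0.0771
t: 16.6
eef_pos: [0.5512, 0.0522, 0.1626]
orientation: [0.502, 0.502, 0.498, -0.498]
contact_force: [0.9, -0.3, -1.2]
finger_gap: 0.0773
[0.5504 0.0522 0.1595] 16.65 0.0764503496926938
```

View pics/w11.png

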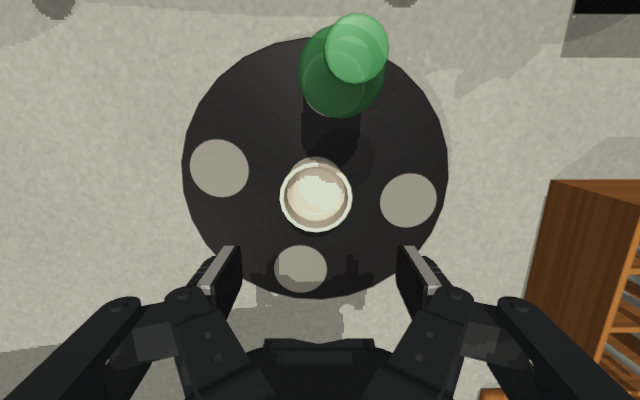

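```bash
python3 -m creep '[[-40,0,0,0],[-40,5,0,0],[0,16,-45,0],[0,16,-45,0],[0,16,-45,0]]'; python3 -m creep '[[0,16,-45,0],[0,16,-43,0],[45,0,0,0],[45,0,0,0],[0,0,0,0]]'; python3 w.py w12
```

```text
t: 17.15
eef_pos: [0.6024, 0.1886, 0.2354]
orientation: [-0.5, -0.5, -0.5, 0.5]
contact_force: [0.5, 0.0, 0.4]
finger_gap: 0.077
t: 17.65
eef_pos: [0.6314, 0.2744, 0.138]
orientation: [-0.499, -0.496, -0.502, 0.503]
contact_force: [0.1, -0.4, -0.1]
finger_gap: 0.0769
[0.6328 0.2746 0.1427] 17.7 0.07689566980935712
```

View pics/w12.png

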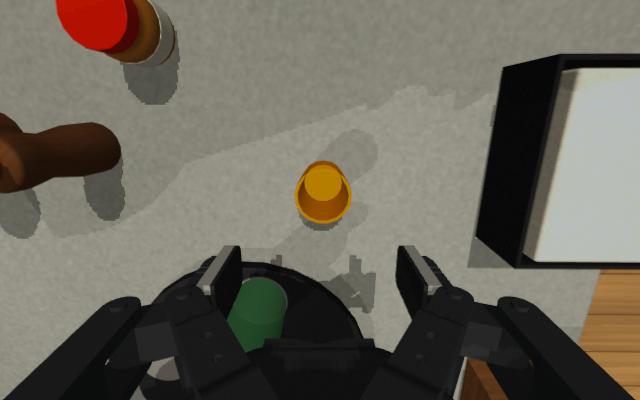

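```bash
python3 - <<'E'
from h import *
import pickle
cal=pickle.load(open("pics/w12.pkl","rb"))
print("amber",ray("wrist",(323,195),.06,cal),ray("wrist",(323,182),.004,cal))
cal=pickle.load(open("pics/w11.pkl","rb")); print("dish",ray("wrist",(316,198),.079,cal))
E
python3 -m creep '[[45,1,-1,0],[45,1,0,0],[40,0,0,0],[10,0,0,0],[0,0,0,0]]'
```

```text
amber [0.63475627 0.27780017] [0.6350365  0.27557884]
dish [0.55007412 0.05167111]
t: 18.2
eef_pos: [0.6367, 0.276, 0.0069]
orientation: [-0.5, -0.5, -0.5, 0.5]
contact_force: [0.6, -0.1, 0.4]
finger_gap: 0.0768
```

```bash
python3 -m creep '[[10,-1,-1,0],[0,0,0,0]]'; python3 -m creep '[[0,0,0,0],[0,0,0,0],[0,0,0,0],[0,0,0,0],[0,0,0,0]]' 1; python3 -m creep '[[-5,0,0,0],[-10,0,0,0],[-15,0,0,0],[0,0,0,0]]'; python3 w.py w13
```

```text
t: 18.4
eef_pos: [0.6358, 0.2775, -0.0028]
orientation: [0.5, 0.501, 0.5, -0.499]
contact_force: [-0.2, -0.3, -0.5]
finger_gap: 0.0771
t: 18.9
eef_pos: [0.6355, 0.2775, -0.0027]
orientation: [0.5, 0.5, 0.5, -0.5]
contact_force: [-4.9, 0.5, 8.8]
finger_gap: 0.0473
t: 19.3
eef_pos: [0.6365, 0.2776, 0.029]
orientation: [0.501, 0.501, 0.499, -0.499]
contact_force: [0.1, 1.0, -1.9]
finger_gap: 0.047
[0.6361 0.2774 0.0277] 19.35 0.047397543087782545
```

View pics/w13.png

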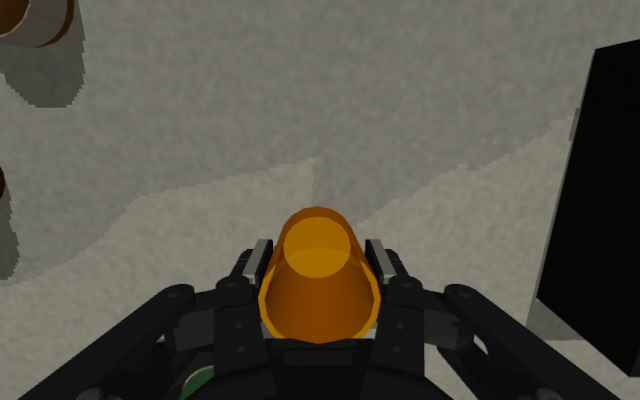

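```bash
python3 -m creep '[[-42,0,0,0],[-42,0,0,0],[-42,0,0,0],[-42,0,0,0],[-42,0,0,0]]'; python3 -m creep '[[0,-31,35,0],[0,-31,35,0],[0,-31,35,0],[0,-31,35,0],[0,-31,35,0]]'; python3 -m creep '[[0,-31,34,0],[0,0,0,0],[45,0,0,0],[45,0,0,0],[0,0,0,0]]'
```

```text
t: 19.85
eef_pos: [0.6349, 0.277, 0.2372]
orientation: [-0.5, -0.5, -0.5, 0.5]
contact_force: [0.1, 0.9, -0.8]
finger_gap: 0.0472
t: 20.35
eef_pos: [0.4787, 0.101, 0.2352]
orientation: [0.5, 0.5, 0.5, -0.5]
contact_force: [0.2, 0.7, -0.4]
finger_gap: 0.0476
t: 20.85
eef_pos: [0.4469, 0.068, 0.1403]
orientation: [-0.498, -0.498, -0.502, 0.502]
contact_force: [-1.1, -0.0, -0.9]
finger_gap: 0.0473
```

```bash
python3 -m creep '[[45,1,0,0],[40,1,0,0],[25,0,0,0],[8,0,0,0],[0,0,0,0]]'; python3 -m creep '[[0,0,0,0]]'
```

```text
t: 21.35
eef_pos: [0.4517, 0.0683, 0.0286]
orientation: [0.5, 0.5, 0.5, -0.5]
contact_force: [0.4, -0.1, -0.2]
finger_gap: 0.0473
t: 21.45
eef_pos: [0.4524, 0.0683, 0.03]
orientation: [0.501, 0.501, 0.5, -0.499]
contact_force: [-0.3, -0.2, -1.5]
finger_gap: 0.0471
```

```bash
python3 -m creep '[[4,-2,0,0],[0,0,0,0]]'; python3 -m creep '[[1.5,0,0,0],[0,0,0,0]]';python3 -m creep '[[1,0,0,0],[0,0,0,0]]'
```

```text
t: 21.65
eef_pos: [0.4494, 0.0682, 0.0244]
orientation: [0.5, 0.5, 0.5, -0.5]
contact_force: [-0.2, 0.7, -1.5]
finger_gap: 0.0469
t: 21.85
eef_pos: [0.4493, 0.0681, 0.0224]
orientation: [0.5, 0.5, 0.5, -0.5]
contact_force: [-0.2, -0.1, -0.7]
finger_gap: 0.0473
t: 22.05
eef_pos: [0.4494, 0.0682, 0.0222]
orientation: [0.5, 0.5, 0.5, -0.5]
contact_force: [-6.6, 1.1, 11.6]
finger_gap: 0.0471
```

Touchdown; release.

```bash
python3 -m creep '[[0,0,0,0],[0,0,0,0],[0,0,0,0],[0,0,0,0]]' -0.5; python3 -m creep '[[-20,0,0,0],[-40,0,0,0],[-40,0,0,0],[-40,0,0,0],[0,0,0,0]]'; python3 w.py w14
```

```text
t: 22.45
eef_pos: [0.4492, 0.0681, 0.0212]
orientation: [-0.5, -0.5, -0.5, 0.5]
contact_force: [-1.1, 0.0, -0.5]
finger_gap: 0.064
t: 22.95
eef_pos: [0.4511, 0.0683, 0.1668]
orientation: [0.502, 0.502, 0.498, -0.498]
contact_force: [0.1, 0.4, -0.6]
finger_gap: 0.0642
[0.4503 0.0682 0.1637] 23.0 0.06430410824204459
```

View pics/w14.png

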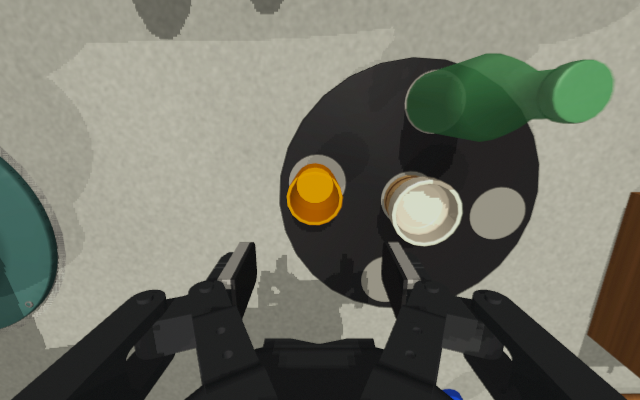

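```bash
python3 -m creep '[[0,24,41,0],[0,24,41,0],[0,24,41,0],[0,24,41,0],[0,24,41,0]]' -0.8; python3 -m creep '[[0,24,41,0],[0,24,41,0],[0,22,42,0],[0,0,0,0],[0,0,0,0]]'; python3 w.py w15
```

```text
t: 23.5
eef_pos: [0.5695, -0.1387, 0.1595]
orientation: [0.499, 0.5, 0.5, -0.5]
contact_force: [-0.3, 1.2, 0.9]
finger_gap: 0.0769
t: 24.0
eef_pos: [0.6388, -0.2614, 0.1588]
orientation: [0.499, 0.5, 0.501, -0.501]
contact_force: [0.1, -0.1, -0.4]
finger_gap: 0.077
[ 0.6387 -0.2606  0.1595] 24.05 0.07694605477822657
```

View pics/w15.png

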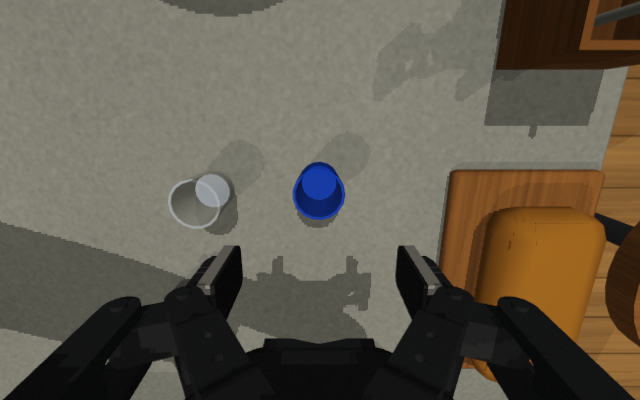

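```bash
python3 - <<'E'
from h import *
import pickle
cal=pickle.load(open("pics/w15.pkl","rb"))
print("blue",ray("wrist",(318.5,193),.06,cal),ray("wrist",(319,181),.004,cal))
cal=pickle.load(open("pics/w14.pkl","rb")); print("amber",ray("wrist",(314,197),.085,cal),ray("wrist",(315,185),.029,cal))
E
python3 -m creep '[[45,0,0,0],[45,0,0,0],[40,0,2,0],[20,0,0,0],[0,0,0,0]]'
```

```text
blue [ 0.6387851  -0.26156745] [ 0.63919141 -0.26329888]
amber [0.44807115 0.06919673] [0.44872563 0.06598167]
t: 24.55
eef_pos: [0.6372, -0.2609, 0.0078]
orientation: [0.499, 0.499, 0.502, -0.5]
contact_force: [-0.3, 0.3, 0.9]
finger_gap: 0.0768
```

```bash
python3 -m creep '[[12,1,1,0],[0,0,0,0]]'; python3 -m creep '[[0,0,0,0],[0,0,0,0],[0,0,0,0],[0,0,0,0],[0,0,0,0]]' 1; python3 -m creep '[[-5,0,0,0],[-10,0,0,0],[-15,0,0,0],[0,0,0,0]]'; python3 w.py w16
```

```text
t: 24.75
eef_pos: [0.6403, -0.2635, -0.0007]
orientation: [0.5, 0.5, 0.5, -0.5]
contact_force: [-0.1, 0.0, 0.2]
finger_gap: 0.0767
t: 25.25
eef_pos: [0.6405, -0.2642, 0.0007]
orientation: [0.5, 0.5, 0.5, -0.5]
contact_force: [-4.6, 1.6, 5.8]
finger_gap: 0.0479
t: 25.65
eef_pos: [0.6415, -0.2644, 0.0327]
orientation: [0.501, 0.501, 0.499, -0.499]
contact_force: [-0.7, -0.4, -0.1]
finger_gap: 0.0476
[ 0.641  -0.2642  0.0313] 25.7 0.04720324245591061
```

View pics/w16.png

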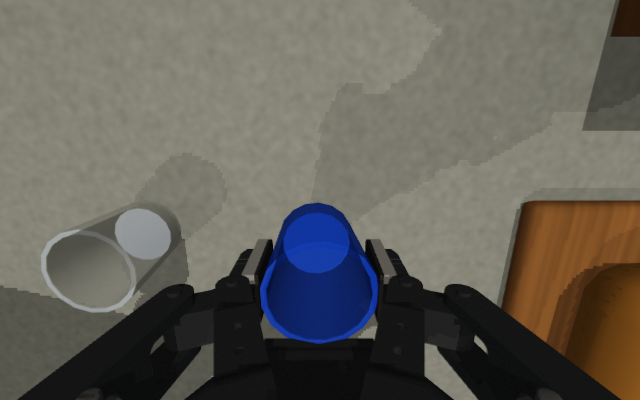

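```bash
python3 -m creep '[[-40,0,0,0],[-10,1,-42,0],[0,1,-42,0],[0,1,-42,0],[0,1,-42,0]]'; python3 -m creep '[[0,1,-42,0],[0,1,-42,0],[0,1,-42,0],[0,0,-2,0],[0,0,0,0]]'; python3 -m creep '[[20,0,0,0],[20,0,0,0],[0,0,0,0]]'
```

```text
t: 26.2
eef_pos: [0.6439, -0.0943, 0.079]
orientation: [-0.5, -0.5, -0.5, 0.5]
contact_force: [0.3, -0.1, -1.0]
finger_gap: 0.0476
t: 26.7
eef_pos: [0.6471, 0.033, 0.079]
orientation: [0.5, 0.499, 0.5, -0.5]
contact_force: [-1.0, 0.4, -1.0]
finger_gap: 0.0475
t: 27.0
eef_pos: [0.6457, 0.0308, 0.0363]
orientation: [-0.499, -0.499, -0.501, 0.501]
contact_force: [-1.0, -0.4, -1.9]
finger_gap: 0.0476
```

```bash
python3 -m creep '[[8,1,-1,0],[0,0,0,0]]'; python3 -m creep '[[2,0,0,0],[0,0,0,0]]';python3 -m creep '[[2,0,0,0],[0,0,0,0]]'
```

```text
t: 27.2
eef_pos: [0.6483, 0.0326, 0.0311]
orientation: [-0.5, -0.5, -0.5, 0.5]
contact_force: [0.2, 0.4, -2.5]
finger_gap: 0.0479
t: 27.4
eef_pos: [0.6484, 0.033, 0.0297]
orientation: [0.5, 0.5, 0.5, -0.5]
contact_force: [-0.7, -0.1, -1.3]
finger_gap: 0.0473
t: 27.6
eef_pos: [0.6482, 0.0332, 0.0272]
orientation: [0.5, 0.5, 0.5, -0.5]
contact_force: [0.3, 0.5, -0.9]
finger_gap: 0.0473
```

```bash
python3 -m creep '[[1.5,0,0,0],[0,0,0,0]]';python3 -m creep '[[1,0,0,0],[0,0,0,0]]'
```

```text
t: 27.8
eef_pos: [0.6483, 0.0332, 0.0259]
orientation: [0.5, 0.5, 0.5, -0.5]
contact_force: [0.5, -0.7, -0.3]
finger_gap: 0.0474
t: 28.0
eef_pos: [0.6484, 0.0332, 0.0257]
orientation: [0.5, 0.5, 0.5, -0.5]
contact_force: [-4.9, -0.3, 8.6]
finger_gap: 0.047
```

```bash
python3 -m creep '[[0,0,0,0],[0,0,0,0],[0,0,0,0],[0,0,0,0]]' -0.5; python3 -m creep '[[-20,0,0,0],[-40,0,0,0],[-40,0,0,0],[-40,0,0,0],[0,0,0,0]]'; python3 w.py w17; python3 -m creep '[[0,-15,40,0],[0,-15,40,0],[0,-15,40,0],[0,-15,40,0],[0,-15,40,0]]' -0.5; python3 -m creep '[[0,-15,40,0],[0,-15,40,0],[0,-15,40,0],[0,-15,40,0],[0,-15,40,0]]';python3 -m creep '[[0,-17,38,0],[0,0,0,0],[0,0,0,0]]'; python3 w.py w18
```

```text
t: 28.4
eef_pos: [0.6482, 0.0331, 0.0245]
orientation: [-0.5, -0.5, -0.5, 0.5]
contact_force: [0.8, 0.7, 0.4]
finger_gap: 0.0642
t: 28.9
eef_pos: [0.6502, 0.0332, 0.1713]
orientation: [0.502, 0.502, 0.498, -0.498]
contact_force: [1.0, 0.4, -0.2]
finger_gap: 0.0641
[0.6493 0.0331 0.1679] 28.95 0.0642006994247339
t: 29.45
eef_pos: [0.572, -0.1682, 0.1634]
orientation: [0.5, 0.5, 0.501, -0.5]
contact_force: [1.0, -0.5, -0.8]
finger_gap: 0.0641
t: 29.95
eef_pos: [0.497, -0.3682, 0.1633]
orientation: [0.499, 0.5, 0.5, -0.5]
contact_force: [0.7, 0.0, 0.7]
finger_gap: 0.0638
t: 30.25
eef_pos: [0.4805, -0.4052, 0.1633]
orientation: [0.499, 0.5, 0.5, -0.5]
contact_force: [1.3, 0.5, 0.1]
finger_gap: 0.0637
[ 0.4811 -0.4045  0.1636] 30.3 0.06407274292715878
```

View pics/w17.png

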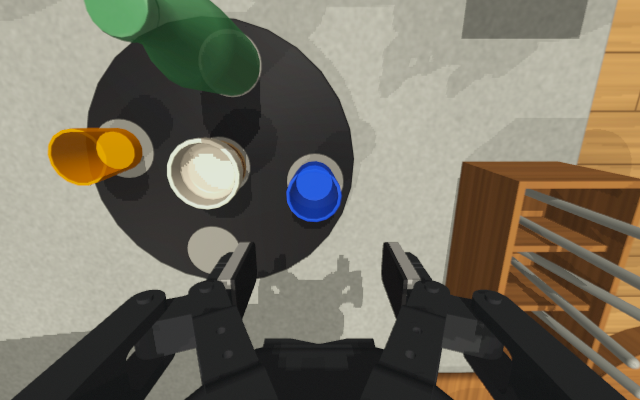

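View pics/w18.png

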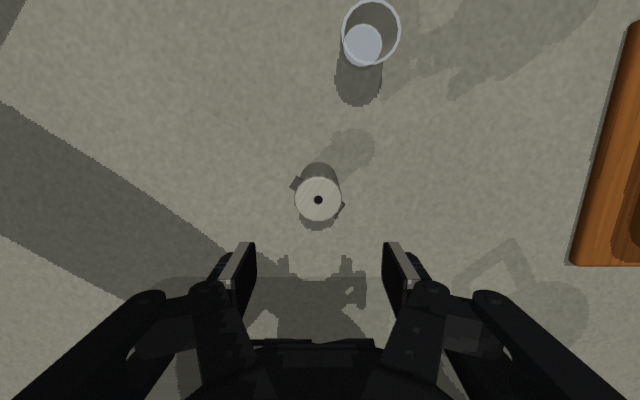

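```bash
python3 - <<'E'
from h import *
import pickle
cal=pickle.load(open("pics/w18.pkl","rb"))
print("holder",ray("wrist",(318,200),.078,cal))
cal=pickle.load(open("pics/w17.pkl","rb")); print("blue",ray("wrist",(314.5,192),.085,cal),ray("wrist",(314.5,181.5),.029,cal))
E
python3 -m creep '[[45,0,1,0],[45,0,1,0],[40,0,0,0],[15,0,0,0],[0,0,0,0]]' -0.8
```

```text
holder [ 0.48028056 -0.40801583]
blue [0.64769376 0.03724397] [0.6474398  0.03345049]
t: 30.8
eef_pos: [0.4809, -0.4053, 0.0179]
orientation: [0.499, 0.5, 0.502, -0.5]
contact_force: [0.5, -0.1, 1.5]
finger_gap: 0.0766
```

```bash
python3 -m creep '[[8,0,0.5,0],[0,0,0,0],[0,0,0,0]]'; python3 -m creep '[[0,0,0,0],[0,0,0,0],[0,0,0,0],[0,0,0,0],[0,0,0,0]]' 1; python3 -m creep '[[-5,0,0,0],[-10,0,0,0],[-15,0,0,0],[0,0,0,0]]'; python3 w.py w19
```

```text
t: 31.1
eef_pos: [0.4818, -0.4078, 0.0132]
orientation: [0.501, 0.5, 0.499, -0.5]
contact_force: [0.1, -0.8, 0.1]
finger_gap: 0.077
t: 31.6
eef_pos: [0.4814, -0.4076, 0.0125]
orientation: [0.5, 0.5, 0.5, -0.5]
contact_force: [-1.0, 0.4, 6.2]
finger_gap: 0.0413
t: 32.0
eef_pos: [0.4822, -0.4083, 0.0448]
orientation: [0.501, 0.5, 0.499, -0.5]
contact_force: [-0.0, 0.6, -1.7]
finger_gap: 0.0407
[ 0.4818 -0.4079  0.0435] 32.05 0.04111870271908382
```

View pics/w19.png

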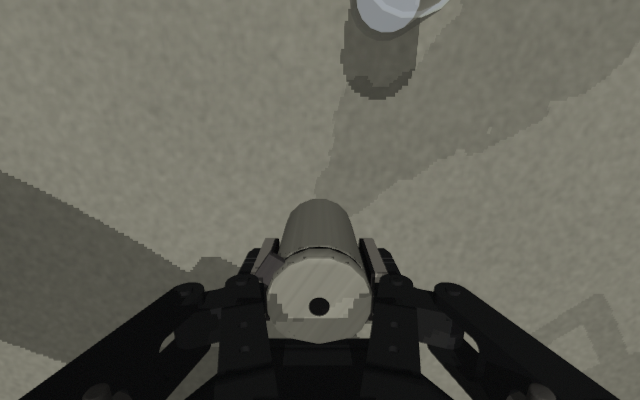

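```bash
python3 -m creep '[[-40,0,0,0],[-40,0,0,0],[-10,6,-40,0],[0,6,-40,0],[0,6,-40,0]]'; python3 -m creep '[[0,5,-40,0],[0,5,-40,0],[0,5,-40,0],[0,5,-40,0],[0,6,-40,0]]'; python3 -m creep '[[0,5,-40,0],[0,0,0,0],[0,0,0,0]]'
```

```text
t: 32.55
eef_pos: [0.4992, -0.2862, 0.1319]
orientation: [0.5, 0.5, 0.5, -0.5]
contact_force: [0.2, -0.5, -2.4]
finger_gap: 0.0408
t: 33.05
eef_pos: [0.525, -0.0858, 0.1316]
orientation: [0.5, 0.5, 0.5, -0.5]
contact_force: [1.1, -0.9, -2.1]
finger_gap: 0.0412
t: 33.35
eef_pos: [0.5302, -0.0467, 0.1315]
orientation: [0.5, 0.499, 0.5, -0.5]
contact_force: [0.4, -0.9, -0.1]
finger_gap: 0.0408
```

```bash
python3 -m creep '[[40,1,0,0],[30,0,0,0],[15,0,0,0],[4,0,0,0],[0,0,0,0]]'; python3 -m creep '[[2,0,0,0],[0,0,0,0]]'; python3 -m creep '[[1,0,0,0],[0,0,0,0]]'
```

```text
t: 33.85
eef_pos: [0.5314, -0.0479, 0.0432]
orientation: [0.5, 0.5, 0.5, -0.5]
contact_force: [1.0, 0.5, -0.3]
finger_gap: 0.0409
t: 34.05
eef_pos: [0.5318, -0.0476, 0.0418]
orientation: [0.5, 0.5, 0.5, -0.5]
contact_force: [-0.0, 0.1, -1.6]
finger_gap: 0.0411
t: 34.25
eef_pos: [0.5314, -0.0474, 0.0401]
orientation: [0.5, 0.5, 0.5, -0.5]
contact_force: [0.5, 0.2, -1.2]
finger_gap: 0.041
```

```bash
python3 -m creep '[[1.5,0,0,0],[0,0,0,0]]'; python3 -m creep '[[1,0,0,0],[0,0,0,0]]'; python3 -m creep '[[0.5,0,0,0],[0,0,0,0]]'
```

```text
t: 34.45
eef_pos: [0.5311, -0.0473, 0.0381]
orientation: [0.5, 0.5, 0.5, -0.5]
contact_force: [-0.7, -0.7, -0.5]
finger_gap: 0.0412
t: 34.65
eef_pos: [0.5313, -0.0474, 0.0375]
orientation: [0.5, 0.5, 0.5, -0.5]
contact_force: [-1.8, -0.4, 2.0]
finger_gap: 0.041
t: 34.85
eef_pos: [0.5313, -0.0474, 0.0375]
orientation: [0.5, 0.5, 0.5, -0.5]
contact_force: [-5.2, 1.1, 8.5]
finger_gap: 0.0411
```

```bash
python3 -m creep '[[0,0,0,0],[0,0,0,0],[0,0,0,0],[0,0,0,0],[0,0,0,0]]' -0.7; python3 -m creep '[[-20,0,0,0],[-40,0,0,0],[-40,0,0,0],[-40,0,0,0],[-40,0,0,0]]'; python3 -m creep '[[0,0,20,0],[0,0,20,0],[0,0,0,0],[0,0,0,0],[0,0,0,0]]'; python3 w.py w20; python3 - <<'E'
from h import *
for n in("scene","side"): cv2.imwrite(f"pics/{n}9.png",manip.snapshot(n)[:,:,::-1])
im=cv2.imread("pics/side9.png"); cv2.imwrite("pics/side9c.png",cv2.resize(im[100:260,240:440],None,fx=3.7,fy=3.7,interpolation=2))
E
```

```text
t: 35.35
eef_pos: [0.5312, -0.0474, 0.0366]
orientation: [0.5, 0.5, 0.5, -0.5]
contact_force: [-0.9, -0.1, 1.2]
finger_gap: 0.0727
t: 35.85
eef_pos: [0.531, -0.0473, 0.2184]
orientation: [0.5, 0.5, 0.5, -0.5]
contact_force: [-1.1, 0.3, -1.2]
finger_gap: 0.0727
t: 36.35
eef_pos: [0.5312, -0.0869, 0.2165]
orientation: [0.5, 0.5, 0.5, -0.5]
contact_force: [-0.0, 0.2, 0.1]
finger_gap: 0.0728
[ 0.5312 -0.0868  0.2166] 36.4 0.07291693029733562
```

View pics/w20.png

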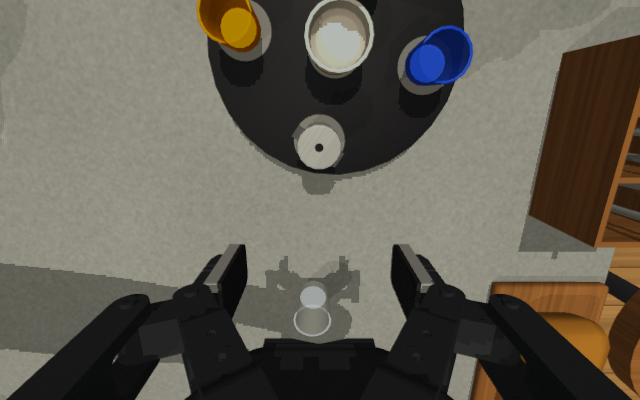

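View pics/side9c.png

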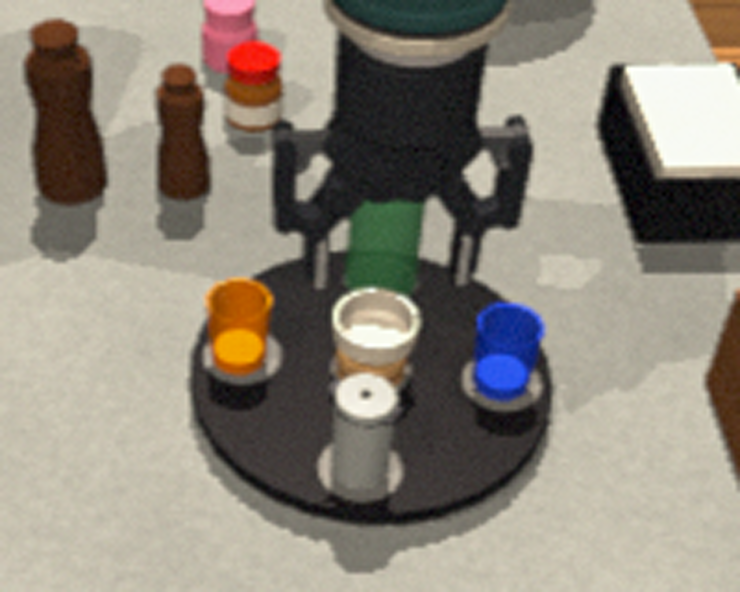

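View pics/scene9.png

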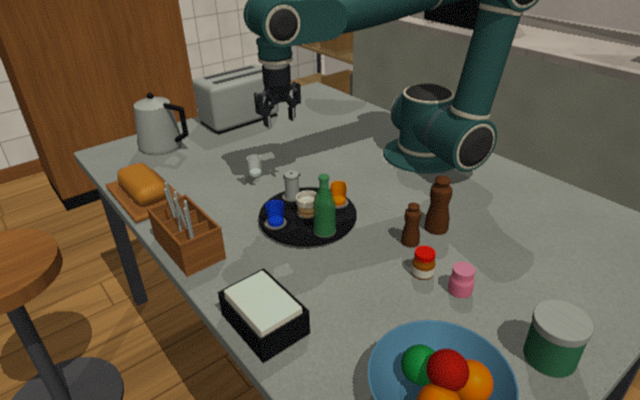

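```bash
python3 - <<'E'
from h import *
import pickle
cal=pickle.load(open("pics/w20.pkl","rb"))
c=np.array([.5488,.0510]);ax=np.array([.1737,.9848]);ay=np.array([-.9848,.1737])
for k,uv,z in(("holder",(319,148),.103),("dish",(339.5,35),.079),("bluefoot",(428,63),.029),("amberfoot",(239,28),.029)):
    p=ray("wrist",uv,z,cal); d=p-c; print(k,p.round(4),"susan mm",round(d@ax*1e3,1),round(d@ay*1e3,1))
a=cv2.imread("pics/scene0.png");b=cv2.imread("pics/scene9.png")
def cen(im,lo,hi,r):
    x0,y0,x1,y1=r; m=cv2.inRange(cv2.cvtColor(im[y0:y1,x0:x1],cv2.COLOR_BGR2HSV),lo,hi); M=cv2.moments(m,True); return round(M["m10"]/M["m00"],1),round(M["m01"]/M["m00"],1)
for nm,lo,hi,r in(("bottle",(55,80,20),(85,255,255),(300,165,350,245)),("jam",(0,170,120),(6,255,255),(405,235,445,285)),("mill",(0,60,10),(15,255,120),(398,198,424,250))): print(nm,cen(a,lo,hi,r),cen(b,lo,hi,r))
cv2.imwrite("pics/cmp.png",cv2.resize(np.hstack([a[130:200,220:300],b[130:200,220:300]]),None,fx=4,fy=4))
E
```

```text
holder [ 0.5319 -0.0479] susan mm -100.3 -0.5
dish [0.5506 0.0516] susan mm 0.9 -1.6
bluefoot [0.6507 0.0352] susan mm 2.2 -103.1
amberfoot [0.4474 0.0691] susan mm 0.2 103.0
bottle (23.9, 44.2) (24.0, 45.0)
jam (20.1, 18.4) (20.1, 18.3)
mill (13.8, 27.7) (13.8, 27.5)
```

View pics/cmp.png

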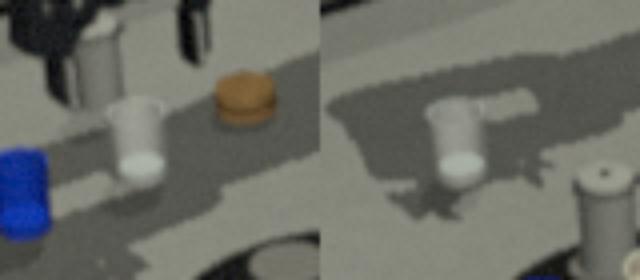

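All pieces are within about 3 mm of their marks and the bystanders are unmoved, so I'm handing the job in.

```bash
python3 -c "
from workcell import manip
print(manip.sign_off())"
```

```text
the job is handed in; nothing more can be done
None
```

The lazy susan is laid and handed in, at about 36 s of the 128 s allowed. The stand is on the middle seat with the dish on top. Clockwise from the bottle come the blue glass, the steel holder and the amber glass.

- **Placing:** the last wrist picture puts the holder, the dish and both glasses within about 3 mm of their seats. The stand measured within about 1 mm of its seat before the dish went on, and the dish sits about 2 mm from it. Each glass, the holder and the dish was lowered until it touched or nearly touched, then released. Everything looks upright in both fixed views.
- **Bystanders:** the bottle, pepper mill and jam jar centroids moved less than 1 pixel in the scene camera. For the clear glass I only compared crops by eye, and it looks unmoved.
- **What went wrong:** the first grasp of the stand failed. The fingertips sit about 20 mm further back than the stated tool point, so the fingers shut on top of the stand and pressed on it with about 16 N. It did not move noticeably. I regrasped it lower and allowed for the offset on every later grasp.
- **Disagreement:** the two fixed cameras differed by 1 to 3 cm on some first position estimates. I used close wrist views to aim instead.

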